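Change the batch on the drying turntable

ROBOT

A 7-joint arm with a two-finger parallel gripper is mounted at the origin on the work surface. World frame = base frame: x ahead of the robot, y to its left, z up, the work surface at z = 0. Lengths are in mm, angles in rad, forces in N, time in s.
With the tool pointing down it reaches from about 425 to 875 mm from the base axis. Payload 4.7 kg.
Tool frame: the origin (TCP) lies at the very end of the fingers, on their centre line; the grasp point (between the pads) lies 19 mm behind it; z points along the fingers, y is the direction in which the jaws open and shut (so a half turn about z gives the same grasp; the last joint's range is limited). The gripper opens to 87 mm and grips with 3 to 60 N. Pads are 19 mm wide; open, the fingers measure 117 mm over their backs; the gripper's body (75 mm by 190 mm) begins 51 mm behind the grasp point.
Start: joints at [-1.185, 0.321, -0.07, 1.45, 0.023, 1.371, -0.057], TCP at [236.169, 605.599, 222.587] pointing down, gripper open.
Joint ranges: [-2.86, 2.86], [-0.3, 2.09], [-1.38, 1.24], [0.06, 2.45], [-1.56, 4.7], [0.09, 2.05], [-2.69, 2.69]. Speed limits (rad/s): [2.57, 2.57, 3.14, 3.14, 3.14, 3.14, 3.14].

INTERFACE

Orientations are given as a unit quaternion [w, x, y, z].
In Python, from workcell import bot gives the robot as it stands. The module is installed in compiled form; this text tells all that it offers.
- The arm moves only by the shell command python3 -m crank 'ROWS'. ROWS is JSON, a list of rows, each an object of numbers: "tx", "ty", "tz": the shift along the tool's x, y, z in m; "rx", "ry", "rz": the turn, a rotation vector about the tool's x, y, z in rad; "claw": the closure, from -1 (fully open) to 1 (shut). In form: [{"tx": .., "ty": .., "tz": .., "rx": .., "ry": .., "rz": .., "claw": ..}, ...]. A call has exactly 5 rows; each row shifts and turns the commanded pose from where the row before left it, along the tool's axes as they then stand; what a row does not reach is not made up. A row lasts 1/10 s, in which the tool goes at most 50 mm and 8.59 degrees, less where a joint would pass 70% of its speed; a pose out of reach is approached as far as the arm can. A call is refused whole if a number of a shift passes 0.05 or a number of a turn 0.15, either way. A call with a gripper value outside its range is refused whole. The fingers move at their own pace and stop on an object; the grip force is fixed at half the most. Time passes only in rows, so rows that do not move let the fingers close, or fill a call up. It gives the time, the measured TCP pose, the force and the opening at its end, in the units of the state.
- bot.read_state(): the state, without advancing time (a new reading comes with each control period).
- bot.grab_frame(name): name is "scene" or "top"; returns a dict with "frame" (420x560x3 uint8, red, green, blue), "fx", "fy", "cx", "cy" (pixels), "k1" (the pictures are not rectified: a ray, as slopes to the right and down, at radius r is drawn at 1 + k1 r^2 times it, then the intrinsics apply), "eye" and "orientation" of the camera in the world. Camera axes: x right, y up, looking along -z (the intrinsics and any distortion apply to the point x, -y, -z); pixel columns grow to the right and rows downward; lengths in mm; the calibration is good to about 2 mm. A picture is of the moment at which its call begins. There is no depth.
- bot.sign_off(): hands the job in, once; it reports no verdict.
The state is a dict: "time": time; "q": joint angles; "qd": joint speeds; "effort": joint torques, N m; "tcp_pos": TCP position; "orientation": TCP orientation; "force": force on the tool from outside, world axes, zero at the start; "ft_torque": the same for the moment, N m; "finger_gap": opening from 0.0 (shut) to 1.0 (fully open).
Only numpy, scipy, OpenCV 4.12 (cv2) and the standard library are available. Lean on these libraries where they do the work, as an engineer would, in place of code of your own. Each camera call takes 0.05 s, during which the arm holds its last target. There are 200 camera calls.

TASK

The square-plinthed plaster figures on the drying turntable are done: push the table round by its spokes until its brass pointer stands at the loading mark on the robot's side, then stand every dried figure upright in the steel tray and stand each fresh round-plinthed figure upright on a dark pad of its own on the turntable. Then push the table round until the pointer stands at the working mark in front of the blower, with the fresh figures still on their pads. Last of all, turn the blower's dial to the long mark on its scale, and leave the other things on the bench where they are.

Things in the scene. Friction and masses are not known exactly. Their poses are not given: they have to be found in the camera images.
- stand: fixed iron foot of the turntable; origin under its centre on the bench, z along the turntable's axis, -x roughly towards the robot. Two low index tabs (18 mm wide, tops at z 33 mm with a white line) stand 138 to 158 mm from the axis: loading tab at -x, working tab in front of the blower (fixed grey box 120 mm high, its nozzle ends 240 mm from the axis in line with the working mark)
- disc (a joint): angle of the free turntable, rad, counter-clockwise seen from above, no end stops (may read beyond +-pi). 0: pointer at the loading mark (the stand's -x side); 2.53: pointer at the working mark. Aluminium disc 260 mm across, 12 mm thick, top at z 57 mm, with a lip 12 mm high and 7 mm wide round its rim; turns at 0.08 N m, stops within 3 degrees when let go. Spokes: see pointer; shield: see load_mark
- pointer (a point): tip of the flat brass pointer on top of the disc's lip, 130 mm from the axis; turns with the disc. Four steel spokes (round rods 12 mm thick at z 51 mm, each with an 18 mm ball at its end 187 mm from the axis) stick out of the rim at 45, 135, 225 and 315 degrees from the pointer; below them is free space down to the index tabs
- load_mark (a point): where the pointer's tip is when it stands at the loading mark (robot's side). An upright steel shield (4 mm thick, 200 mm wide, top at z 107 mm) is fixed across the disc 45 mm behind the axis, on the side away from the pointer and square to the pointer's direction
- work_mark (a point): where the pointer's tip is when it stands at the working mark (blower's side)
- pad0 (a point): centre of a dark round pad (60 mm across, flush with the disc's top at z 57 mm), 68 mm from the axis, 60 degrees clockwise of the pointer; turns with the disc
- pad1 (a point): centre of a dark round pad (60 mm across, flush with the disc's top at z 57 mm), 68 mm from the axis, in line with the pointer; turns with the disc
- pad2 (a point): centre of a dark round pad (60 mm across, flush with the disc's top at z 57 mm), 68 mm from the axis, 60 degrees counter-clockwise of the pointer; turns with the disc
- dried0: dried plaster figure, 140 g: square plinth 46 x 46 x 12 mm carrying an upright slab, 36 mm along its x by 18 mm along its y, up to 61 mm above the underside (70 mm with its two small knobs). Origin at the centre of the underside, z up. Starts standing on the turntable; one or two are there (absent: None)
- dried1: dried plaster figure, 140 g: square plinth 46 x 46 x 12 mm carrying an upright slab, 36 mm along its x by 18 mm along its y, up to 61 mm above the underside (70 mm with its two small knobs). Origin at the centre of the underside, z up. Starts standing on the turntable; one or two are there (absent: None)
- fresh0: fresh plaster figure, 140 g: round plinth 56 mm across and 16 mm high carrying a round body 28 mm across between 30 and 50 mm above the underside (24 mm at the plinth), with a round head, 73 mm high in all. Origin at the centre of the underside, z up. Starts standing on the bench to the robot's right; two or three are there (absent: None)
- fresh1: fresh plaster figure, 140 g: round plinth 56 mm across and 16 mm high carrying a round body 28 mm across between 30 and 50 mm above the underside (24 mm at the plinth), with a round head, 73 mm high in all. Origin at the centre of the underside, z up. Starts standing on the bench to the robot's right; two or three are there (absent: None)
- fresh2: fresh plaster figure, 140 g: round plinth 56 mm across and 16 mm high carrying a round body 28 mm across between 30 and 50 mm above the underside (24 mm at the plinth), with a round head, 73 mm high in all. Origin at the centre of the underside, z up. Starts standing on the bench to the robot's right; two or three are there (absent: None)
- tray: fixed dark steel tray, 190 mm along its x, 130 mm along its y, walls 20 mm high and 4 mm thick, floor about 4 mm thick; origin under its centre. Empty at the start, to the robot's left
- panel: fixed grey control box of the blower, 130 x 130 x 50 mm, origin under its centre; the dial stands on the middle of its top
- dial (a joint): angle of the dial, rad, growing as it turns clockwise seen from above, from stop 0 to stop 4.5; stays where it is left (0.04 N m). At 0 its white pointer line points along the control box's -x. White ticks lie around it every 0.6 rad; the one long, broad mark (38 to 62 mm from the axis) is at 2.4
- dial_grip (a point): on the dial's axis, in its bar-shaped grip (46 mm long along the pointer line, 14 mm wide), 7 mm below the top of the bar (bar's top at z 94 mm, bar's foot at z 62 mm)
- jar: small glass jar, 48 mm across, 65 mm high; bystander, not to be moved
- tin: tin, 60 mm across, 75 mm high; bystander, not to be moved
- sander: cork sanding block 70 x 45 x 25 mm; bystander, not to be moved
- brush: brush lying flat, beyond the tray; bystander, not to be moved
- fitting: brass hose fitting, 36 mm across, 34 mm high; bystander, not to be moved
There are look-alikes about, which are no part of the job. What is shaped like the fresh0 but red is not meant.

How it is judged:
By the outcome, as a careful person would: the job done as asked, in the order asked, and still so for the second after the job is handed in, with the robot touching nothing.
Of fresh0, fresh1, fresh2 only 2 to 3 are there at a start; the rules pass over those that are not, and their reading is None.
Of dried0, dried1 only 1 to 2 are there at a start; the rules pass over those that are not, and their reading is None.
At some moment in a run one of fresh0, fresh1, fresh2 may be knocked a few centimetres aside while the robot is not near it.
It also fails if it takes over 210 s, if anything falls off the work surface, if the arm or the gripper's body presses on something with over 40 N, if the wrist force passes 120 N, or if a joint passes its speed limit or range.

## Working session

There is one attempt and no reset: what is moved stays moved. The work goes in short steps, Python scripts to look and compute and a shell command to move; the robot and the scene stay as the last step left them, time stands still between calls to the robot, and variables do not carry over. Pictures are saved under pics/ and viewed, about 12 in all and at most 16, crops included, and the job is handed in when it is done.

```bash
mkdir -p pics; cat > h.py <<'E'
import numpy as np, cv2
from scipy.spatial.transform import Rotation as R
from workcell import bot
def grab(name,fn=None):
    f=bot.grab_frame(name)
    if fn: cv2.imwrite('pics/'+fn,cv2.cvtColor(f['frame'],cv2.COLOR_RGB2BGR))
    return f
def rot(q): return R.from_quat([q[1],q[2],q[3],q[0]])
def ray(f,u,v):
    K=np.array([[f['fx'],0,f['cx']],[0,f['fy'],f['cy']],[0,0,1]])
    d=np.array([f['k1'],0,0,0,0.])
    p=cv2.undistortPointsIter(np.array([[[u,v]]],float),K,d,None,None,(3,50,1e-10))[0,0]
    return np.array(f['eye']),rot(f['orientation']).apply([p[0],-p[1],-1])
def onz(f,u,v,z):
    e,d=ray(f,u,v); return e+d*(z-e[2])/d[2]
def proj(f,P):
    c=rot(f['orientation']).inv().apply(np.array(P,float)-np.array(f['eye']))
    x,y=c[0]/-c[2],-c[1]/-c[2]; s=1+f['k1']*(x*x+y*y)
    return f['fx']*x*s+f['cx'],f['fy']*y*s+f['cy']
E
python3 - <<'E'
from h import *
for n in('top','scene'):
    f=grab(n,n+'0.png'); print(n,{k:np.round(f[k],4).tolist() for k in f if k!='frame'})
s=bot.read_state()
for k in s: print(k,np.round(s[k],3).tolist())
E
```

```text
top {'fx': 473.6386, 'fy': 473.6386, 'cx': 283.5357, 'cy': 221.317, 'k1': -0.1037, 'eye': [283.2189, 16.9291, 1649.8856], 'orientation': [-0.7058, -0.0289, 0.0449, 0.7064]}
scene {'fx': 454.9799, 'fy': 454.9799, 'cx': 279.2458, 'cy': 199.9254, 'k1': 0.0501, 'eye': [1330.6272, -53.9645, 972.4886], 'orientation': [0.6696, 0.2697, 0.2606, 0.6411]}
time 0.1
q [-1.185, 0.322, -0.07, 1.452, 0.023, 1.371, -0.057]
qd [0.001, -0.001, 0.001, -0.004, -0.001, 0.001, -0.0]
effort [-0.0, -49.257, -0.406, -31.34, -0.064, 0.04, 0.0]
tcp_pos [236.014, 605.118, 221.556]
orientation [-0.0, 0.185, 0.983, -0.001]
force [-0.215, -0.981, -0.765]
ft_torque [-0.014, -0.018, -0.038]
finger_gap 0.998
```

View pics/top0.png

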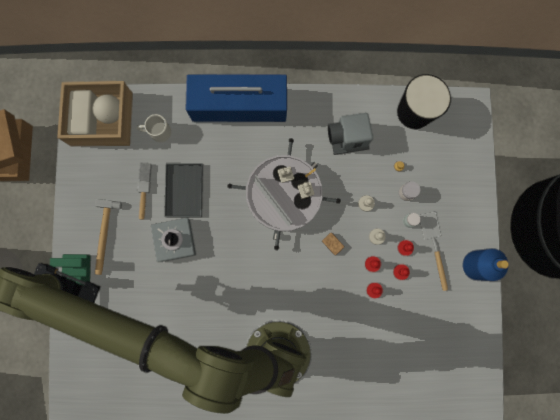

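View pics/scene0.png

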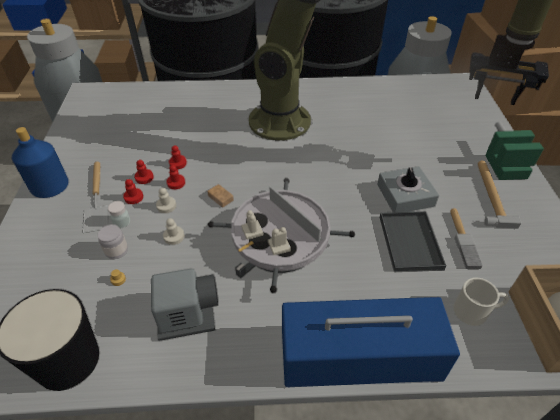

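The top view shows the turntable at about (285,193), the tray at (184,190), the control box at (173,240), the blower at (352,132), and two fresh figures at (367,203) and (378,237). The red look-alikes are at (375–405, 247–290). Two dried figures are on the disc at (286,174) and (305,190). I'll take enlarged crops next.

```bash
python3 - <<'E'
from h import *
t=cv2.imread('pics/top0.png'); s=cv2.imread('pics/scene0.png')
a=cv2.resize(t[125:260,215:395],None,fx=4.4,fy=4.4,interpolation=cv2.INTER_CUBIC)
b=cv2.resize(s[140:330,140:370],None,fx=3.1,fy=3.1,interpolation=cv2.INTER_CUBIC)
cv2.imwrite('pics/top0c.png',a);cv2.imwrite('pics/scene0c.png',b)
F=bot.grab_frame('top')
for n,u,v,z in [('disc',285,193,60),('tray',184,190,10),('panel',173,240,50),('f',367,203,60),('f',378,237,60),('base',278,352,0)]: print(n,onz(F,u,v,z).round())
E
```

```text
disc [547. -25.  60.]
tray [565. 328.  10.]
panel [387. 355.  50.]
f [ 513. -305.   60.]
f [ 396. -340.   60.]
base [ 5. -1.  0.]
```

View pics/top0c.png

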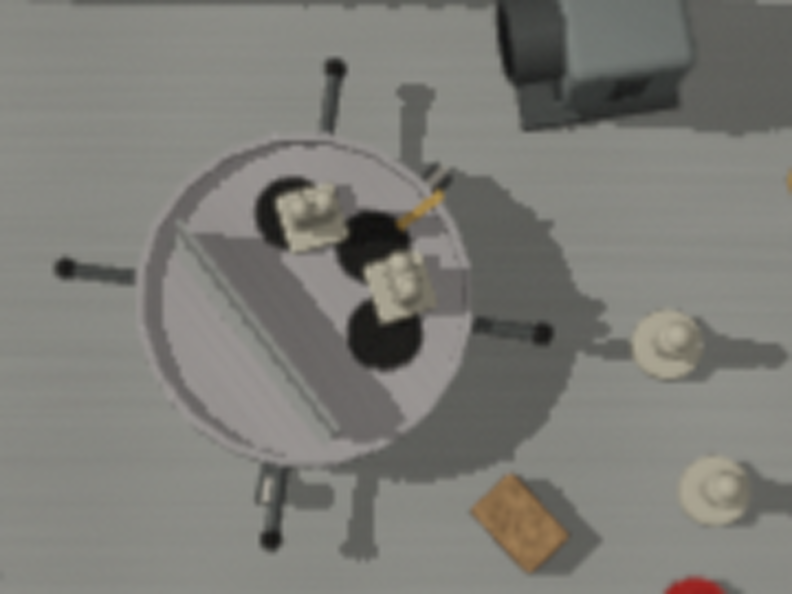

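View pics/scene0c.png

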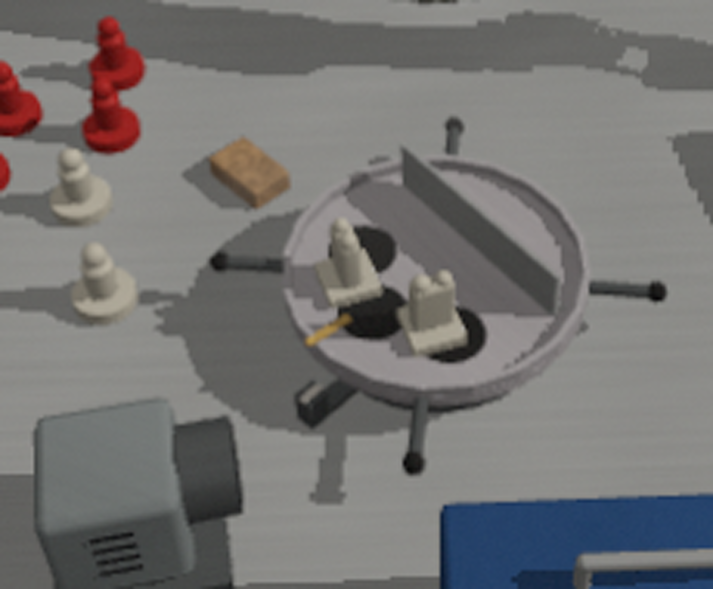

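```bash
python3 - <<'E'
from h import *
F=bot.grab_frame('top');S=bot.grab_frame('scene')
c=lambda x,y:((x+.5)/4.4+215-.5,(y+.5)/4.4+125-.5)
d=lambda x,y:((x+.5)/3.1+140-.5,(y+.5)/3.1+140-.5)
b=[onz(F,*c(*p),51) for p in[(334,68),(65,268),(270,540),(543,333)]]
b2=[onz(S,*d(*p),51) for p in[(413,462),(657,291),(454,126),(219,262)]]
for B in(b,b2):
    B=np.array(B);C=B.mean(0);print(C.round(1),np.linalg.norm(B-C,axis=1).round(1))
    print(np.degrees(np.arctan2((B-C)[:,1],(B-C)[:,0])).round(1))
pts={'ptip':(441,195,70),'pback':(400,226,70),'loadtab_in':(267,488,33),'worktab':(438,173,33),'pad2':(283,213,57),'pad0':(385,333,57),
'shL':(180,225,107),'shR':(336,435,107)}
C=np.array(b).mean(0)
for n,(x,y,z) in pts.items():
    p=onz(F,*c(x,y),z);q=p-C;print(n,p.round(1),np.hypot(*q[:2]).round(1),np.degrees(np.arctan2(q[1],q[0])).round(1))
# figures: white mask
def blobs(f,lo,nm,mn=20):
    h=cv2.cvtColor(f['frame'],cv2.COLOR_RGB2HSV)
    m=cv2.inRange(h,*lo);n,l,st,ce=cv2.connectedComponentsWithStats(m)
    for i in range(1,n):
        if st[i,4]>=mn: print(nm,st[i].tolist(),ce[i].round(1).tolist())
    return m
fr=F['frame']
for x,y in[(667,345),(714,490),(315,228),(405,290),(510,500),(200,300)]:
    u,v=c(x,y);print(x,y,fr[int(v),int(u)])
t=cv2.imread('pics/top0.png'); s=cv2.imread('pics/scene0.png')
a=cv2.resize(t[150:275,135:225],None,fx=4.4,fy=4.4,interpolation=cv2.INTER_CUBIC)
b=cv2.resize(s[150:270,370:460],None,fx=4.4,fy=4.4,interpolation=cv2.INTER_CUBIC)
a=cv2.copyMakeBorder(a,0,600-a.shape[0],0,4,0);b=cv2.copyMakeBorder(b,0,600-b.shape[0],0,0,0)
cv2.imwrite('pics/panel.png',np.hstack([a,b]))
E
```

```text
[548.4 -19.9  51. ] [187.4 187.  187.8 188.3]
[ -7.5  82.2 172.1 -97.7]
[546.2 -21.2  51. ] [186.8 188.1 187.3 188. ]
[ -7.8  82.4 172.2 -97.4]
ptip [ 628.1 -126.2   70. ] 132.9 -53.1
pback [603.6 -94.2  70. ] 92.6 -53.4
loadtab_in [403.7   8.2  33. ] 147.4 169.0
worktab [ 654.  -127.3   33. ] 150.7 -45.5
pad2 [616.3  -4.1  57. ] 69.7 13.1
pad0 [522.1 -82.9  57. ] 68.3 -112.7
shL [596.5  74.1 107. ] 105.5 62.9
shR [437.8 -42.7 107. ] 113.0 -168.3
667 345 [166 161 144]
714 490 [169 164 146]
315 228 [97 94 82]
405 290 [170 164 146]
510 500 [147 117  79]
200 300 [148 143 142]
```

View pics/panel.png

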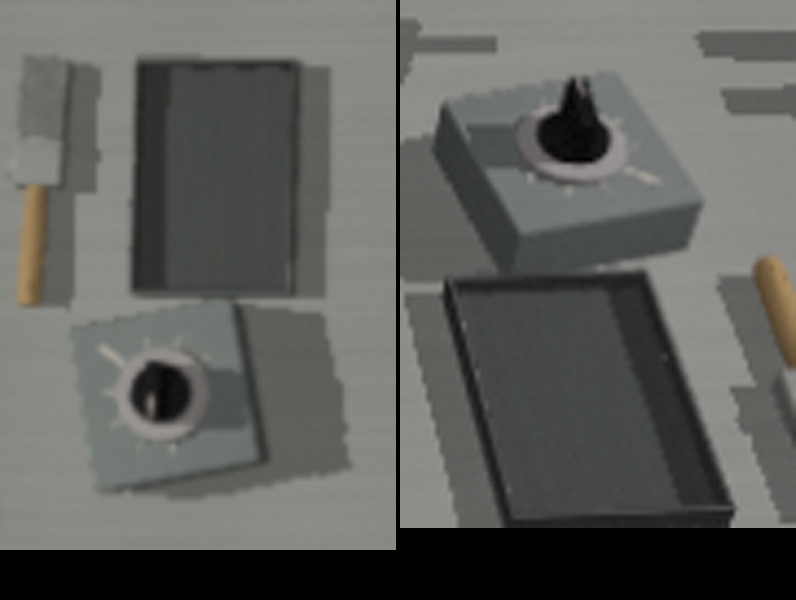

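The crop shows the dial bar, with its white line at the lower end pointing towards crop (150,405). The long mark is at upper left (110,352). Top and scene agree on the disc centre, about (547,-20.5), and the ball radius is 187–188 as specified. The pointer is at about -52.6° and the loading direction is about 169°, so I need to turn clockwise by about 138°. I'll grip the 82° spoke loosely and swing it round.

```bash
cat >> h.py <<'E'
def yaw(s):
    M=rot(s['orientation']).as_matrix(); return np.degrees(np.arctan2(M[1,1],M[0,1])),M
def plan(x,y,z,yd=None,exact=False):
    """rows needed: first turn rz (total), then shift tx,ty,tz in the turned tool frame"""
    s=bot.read_state();yw,M=yaw(s);per=360 if exact else 180
    d=0 if yd is None else (yd-yw+per/2)%per-per/2
    a=np.radians(yw+d); Y=np.array([np.cos(a),np.sin(a)]);X=np.array([-Y[1],Y[0]])
    p=np.array(s['tcp_pos']);D=np.array([x,y])-p[:2]
    print('t',round(s['time'],1),'tcp',p.round(1),'yaw',round(yw,1),'tilt',M[:2,2].round(3),'gap',round(s['finger_gap'],3),'F',np.round(s['force'],1),'j7',round(s['q'][6],2))
    print('  rz %.3f  tx %.1f ty %.1f tz %.1f mm'%(-np.radians(d),D@X,D@Y,p[2]-z))
E
python3 - <<'E'
from h import *
plan(569.4,143,100,-7.7)
M=yaw(bot.read_state())[1];print(M.round(2))
F=bot.grab_frame('top');print(onz(F,287,120,150),onz(F,335,132,120))
E
```

```text
t 0.2 tcp [236.1 605.4 222.1] yaw 68.7 tilt [-0.    -0.001] gap 1.0 F [0.3 0.6 0.3] j7 -0.06
  rz 1.333  tx -413.5 ty 392.3 tz 122.1 mm
[[-0.93  0.36 -0.  ]
 [ 0.36  0.93 -0.  ]
 [-0.   -0.   -1.  ]]
[773.95325308 -29.38726764 150.        ] [ 743.47521102 -190.56505386  120.        ]
```

```bash
python3 -m crank '[{"rz":0.133,"claw":0.0},{"rz":0.133,"claw":0.0},{"rz":0.134,"claw":0.0},{"rz":0.133,"claw":0.0},{"rz":0.133,"claw":0.0}]'
python3 -m crank '[{"rz":0.133,"claw":0.0},{"rz":0.133,"claw":0.0},{"rz":0.134,"claw":0.0},{"rz":0.133,"claw":0.0},{"rz":0.133,"claw":0.0}]'
python3 -m crank '[{"tx":-0.0275,"ty":0.026,"claw":0.0},{"tx":-0.0275,"ty":0.026,"claw":0.0},{"tx":-0.0275,"ty":0.026,"claw":0.0},{"tx":-0.0275,"ty":0.026,"claw":0.0},{"tx":-0.0275,"ty":0.026,"claw":0.0}]'
python3 -m crank '[{"tx":-0.0275,"ty":0.026,"claw":0.0},{"tx":-0.0275,"ty":0.026,"claw":0.0},{"tx":-0.0275,"ty":0.026,"claw":0.0},{"tx":-0.0275,"ty":0.026,"claw":0.0},{"tx":-0.0275,"ty":0.026,"claw":0.0}]'
python3 -m crank '[{"tx":-0.0275,"ty":0.026,"tz":0.02,"claw":0.0},{"tx":-0.0275,"ty":0.026,"tz":0.02,"claw":0.0},{"tx":-0.0275,"ty":0.026,"tz":0.02,"claw":0.0},{"tx":-0.0275,"ty":0.026,"tz":0.02,"claw":0.0},{"tx":-0.0275,"ty":0.026,"tz":0.02,"claw":0.0}]'
python3 - <<'E'
from h import *
plan(569.4,143,40,-7.7)
E
```

```text
t 0.3 tcp [236.1 605.4 222.2] yaw 68.7 tilt [-0.    -0.001] gap 1.004 F [-0.3  0.4 -0.8] j7 -0.06
  rz 1.333  tx -413.6 ty 392.2 tz 182.2 mminvalid input at $[0]: expected keys tx, ty, tz, rx, ry, rz, claw
invalid input at $[0]: expected keys tx, ty, tz, rx, ry, rz, claw
invalid input at $[0]: expected keys tx, ty, tz, rx, ry, rz, claw
invalid input at $[0]: expected keys tx, ty, tz, rx, ry, rz, claw
invalid input at $[0]: expected keys tx, ty, tz, rx, ry, rz, claw
```

```bash
cat >> h.py <<'E'
def arc(x,y,z,yd,n,exact=False):
    """constant row for n rows (shift then turn) to reach target"""
    s=bot.read_state();yw,M=yaw(s);per=360 if exact else 180
    d=(yd-yw+per/2)%per-per/2;p=np.array(s['tcp_pos']);A=np.zeros((2,2))
    for k in range(n):
        a=np.radians(yw+d*k/n);A+=np.array([[-np.sin(a),np.cos(a)],[np.cos(a),np.sin(a)]])
    t=np.linalg.solve(A,np.array([x,y])-p[:2])
    print('  x%d rows: "tx":%.4f,"ty":%.4f,"tz":%.4f,"rz":%.4f'%(n,t[0]/1e3,t[1]/1e3,(p[2]-z)/1e3/n,-np.radians(d)/n))
E
python3 - <<'E'
from h import *
arc(569.4,143,90,-7.7,15)
E
```

```text
x15 rows: "tx":-0.0409,"ty":0.0020,"tz":0.0088,"rz":0.0889
```

```bash
python3 -m crank '[{"tx":-0.0409,"ty":0.002,"tz":0.0088,"rx":0,"ry":0,"rz":0.0889,"claw":0.0},{"tx":-0.0409,"ty":0.002,"tz":0.0088,"rx":0,"ry":0,"rz":0.0889,"claw":0.0},{"tx":-0.0409,"ty":0.002,"tz":0.0088,"rx":0,"ry":0,"rz":0.0889,"claw":0.0},{"tx":-0.0409,"ty":0.002,"tz":0.0088,"rx":0,"ry":0,"rz":0.0889,"claw":0.0},{"tx":-0.0409,"ty":0.002,"tz":0.0088,"rx":0,"ry":0,"rz":0.0889,"claw":0.0}]'
python3 -m crank '[{"tx":-0.0409,"ty":0.002,"tz":0.0088,"rx":0,"ry":0,"rz":0.0889,"claw":0.0},{"tx":-0.0409,"ty":0.002,"tz":0.0088,"rx":0,"ry":0,"rz":0.0889,"claw":0.0},{"tx":-0.0409,"ty":0.002,"tz":0.0088,"rx":0,"ry":0,"rz":0.0889,"claw":0.0},{"tx":-0.0409,"ty":0.002,"tz":0.0088,"rx":0,"ry":0,"rz":0.0889,"claw":0.0},{"tx":-0.0409,"ty":0.002,"tz":0.0088,"rx":0,"ry":0,"rz":0.0889,"claw":0.0}]'
python3 -m crank '[{"tx":-0.0409,"ty":0.002,"tz":0.0088,"rx":0,"ry":0,"rz":0.0889,"claw":0.0},{"tx":-0.0409,"ty":0.002,"tz":0.0088,"rx":0,"ry":0,"rz":0.0889,"claw":0.0},{"tx":-0.0409,"ty":0.002,"tz":0.0088,"rx":0,"ry":0,"rz":0.0889,"claw":0.0},{"tx":-0.0409,"ty":0.002,"tz":0.0088,"rx":0,"ry":0,"rz":0.0889,"claw":0.0},{"tx":-0.0409,"ty":0.002,"tz":0.0088,"rx":0,"ry":0,"rz":0.0889,"claw":0.0}]'
python3 - <<'E'
from h import *
plan(569.4,143,40,-7.7)
E
```

```text
time: 0.8
tcp_pos: [415.8, 507.2, 178.1]
orientation: [0.0, 0.399, 0.917, 0.0]
force: [-0.5, 0.6, 0.9]
finger_gap: 0.63
time: 1.3
tcp_pos: [534.3, 342.0, 134.2]
orientation: [0.0, 0.591, 0.807, 0.0]
force: [0.6, 0.6, -0.6]
finger_gap: 0.496
time: 1.8
tcp_pos: [570.3, 141.9, 90.4]
orientation: [0.0, 0.754, 0.657, 0.0]
force: [0.7, 0.7, -0.4]
finger_gap: 0.498
t 1.8 tcp [570.3 141.9  90.4] yaw -7.9 tilt [0.001 0.   ] gap 0.498 F [ 0.7  0.7 -0.4] j7 -0.33
  rz -0.004  tx 1.0 ty -1.1 tz 50.4 mm
```

```bash
python3 -m crank '[{"tx":0.0005,"ty":-0.0011,"tz":0.015,"rx":0,"ry":0,"rz":0,"claw":0.0},{"tx":0,"ty":0,"tz":0.015,"rx":0,"ry":0,"rz":0,"claw":0.0},{"tx":0,"ty":0,"tz":0.015,"rx":0,"ry":0,"rz":0,"claw":0.0},{"tx":0,"ty":0,"tz":0.005,"rx":0,"ry":0,"rz":0,"claw":0.3},{"tx":0,"ty":0,"tz":0,"rx":0,"ry":0,"rz":0,"claw":0.68}]'
python3 -m crank '[{"tx":0,"ty":0,"tz":0,"rx":0,"ry":0,"rz":0,"claw":0.68},{"tx":0,"ty":0,"tz":0,"rx":0,"ry":0,"rz":0,"claw":0.68},{"tx":0,"ty":0,"tz":0,"rx":0,"ry":0,"rz":0,"claw":0.68},{"tx":0,"ty":0,"tz":0,"rx":0,"ry":0,"rz":0,"claw":0.68},{"tx":0,"ty":0,"tz":0,"rx":0,"ry":0,"rz":0,"claw":0.68}]'
python3 - <<'E'
from h import *
plan(569.4,143,40,-7.7)
S=grab('scene');cv2.imwrite('pics/s1.png',cv2.resize(S['frame'][140:330,140:400,::-1],None,fx=3,fy=3))
E
```

```text
time: 2.3
tcp_pos: [567.9, 145.5, 39.2]
orientation: [-0.0, 0.752, 0.659, -0.001]
force: [-0.2, 0.3, 0.4]
finger_gap: 0.391
time: 2.8
tcp_pos: [569.4, 144.4, 41.1]
orientation: [0.0, 0.753, 0.658, 0.001]
force: [1.1, 0.1, 0.7]
finger_gap: 0.163
t 2.8 tcp [569.4 144.4  41.1] yaw -7.7 tilt [0.001 0.   ] gap 0.163 F [1.1 0.1 0.7] j7 -0.31
  rz -0.000  tx -1.4 ty 0.2 tz 1.1 mm
```

View pics/s1.png

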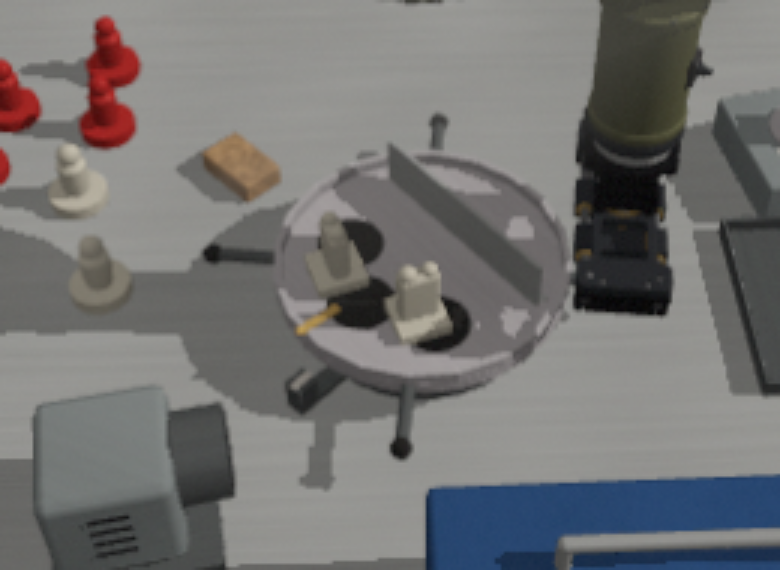

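The scene view shows the spoke between the fingers. Everything else is unchanged.

```bash
python3 -m crank '[{"tx":-0.0002,"ty":0.0083,"tz":0,"rx":0,"ry":0,"rz":0.05,"claw":0.68},{"tx":-0.0002,"ty":0.0083,"tz":0,"rx":0,"ry":0,"rz":0.05,"claw":0.68},{"tx":-0.0002,"ty":0.0083,"tz":0,"rx":0,"ry":0,"rz":0.05,"claw":0.68},{"tx":-0.0002,"ty":0.0083,"tz":0,"rx":0,"ry":0,"rz":0.05,"claw":0.68},{"tx":-0.0002,"ty":0.0083,"tz":0,"rx":0,"ry":0,"rz":0.05,"claw":0.68}]'
python3 -m crank '[{"tx":-0.00135,"ty":0.0211,"tz":0,"rx":0,"ry":0,"rz":0.127,"claw":0.68},{"tx":-0.00135,"ty":0.0211,"tz":0,"rx":0,"ry":0,"rz":0.127,"claw":0.68},{"tx":-0.00135,"ty":0.0211,"tz":0,"rx":0,"ry":0,"rz":0.127,"claw":0.68},{"tx":-0.00135,"ty":0.0211,"tz":0,"rx":0,"ry":0,"rz":0.127,"claw":0.68},{"tx":-0.00135,"ty":0.0211,"tz":0,"rx":0,"ry":0,"rz":0.127,"claw":0.68}]'
python3 - <<'E'
from h import *
s=bot.read_state();y=yaw(s)[0];p=s['tcp_pos'];C=[547.3,-20.5];print(y+90,np.degrees(np.arctan2(p[1]-C[1],p[0]-C[0])),np.hypot(p[1]-C[1],p[0]-C[0]),p[2],s['force'])
E
```

```text
time: 3.35
tcp_pos: [608.8, 134.0, 40.5]
orientation: [-0.0, 0.83, 0.558, -0.0]
force: [0.8, 1.6, -0.2]
finger_gap: 0.162
time: 3.85
tcp_pos: [688.8, 67.1, 40.4]
orientation: [-0.0, 0.963, 0.27, 0.0]
force: [0.4, 0.5, -0.2]
finger_gap: 0.16
31.356959695814545 31.751196816820205 166.40099551795132 40.37291214176239 [ 0.39660676  0.45621239 -0.2327253 ]
```

```bash
python3 -m crank '[{"tx":-0.00135,"ty":0.0211,"tz":0,"rx":0,"ry":0,"rz":0.127,"claw":0.68},{"tx":-0.00135,"ty":0.0211,"tz":0,"rx":0,"ry":0,"rz":0.127,"claw":0.68},{"tx":-0.00135,"ty":0.0211,"tz":0,"rx":0,"ry":0,"rz":0.127,"claw":0.68},{"tx":-0.00135,"ty":0.0211,"tz":0,"rx":0,"ry":0,"rz":0.127,"claw":0.68},{"tx":-0.00135,"ty":0.0211,"tz":0,"rx":0,"ry":0,"rz":0.127,"claw":0.68}]'
python3 -m crank '[{"tx":-0.00135,"ty":0.0211,"tz":0,"rx":0,"ry":0,"rz":0.127,"claw":0.68},{"tx":-0.00135,"ty":0.0211,"tz":0,"rx":0,"ry":0,"rz":0.127,"claw":0.68},{"tx":-0.00135,"ty":0.0211,"tz":0,"rx":0,"ry":0,"rz":0.127,"claw":0.68},{"tx":-0.00135,"ty":0.0211,"tz":0,"rx":0,"ry":0,"rz":0.127,"claw":0.68},{"tx":-0.00135,"ty":0.0211,"tz":0,"rx":0,"ry":0,"rz":0.127,"claw":0.68}]'
python3 -m crank '[{"tx":-0.0002,"ty":0.0083,"tz":0,"rx":0,"ry":0,"rz":0.05,"claw":0.68},{"tx":-0.0002,"ty":0.0083,"tz":0,"rx":0,"ry":0,"rz":0.05,"claw":0.68},{"tx":-0.0002,"ty":0.0083,"tz":0,"rx":0,"ry":0,"rz":0.05,"claw":0.68},{"tx":-0.0002,"ty":0.0083,"tz":0,"rx":0,"ry":0,"rz":0.05,"claw":0.68},{"tx":-0.0002,"ty":0.0083,"tz":0,"rx":0,"ry":0,"rz":0.05,"claw":0.68}]'
python3 - <<'E'
from h import *
s=bot.read_state();y=yaw(s)[0];p=s['tcp_pos'];C=[547.3,-20.5];print(y+90,np.degrees(np.arctan2(p[1]-C[1],p[0]-C[0])),np.hypot(p[1]-C[1],p[0]-C[0]),p[2],s['force'],s['q'][6])
T=grab('top','t2.png');cv2.imwrite('pics/t2c.png',cv2.resize(T['frame'][125:260,215:395,::-1],None,fx=4.4,fy=4.4,interpolation=cv2.INTER_CUBIC))
E
```

```text
time: 4.35
tcp_pos: [712.7, -34.8, 40.4]
orientation: [-0.0, 0.999, -0.044, 0.0]
force: [-1.0, 0.6, 0.6]
finger_gap: 0.159
time: 4.85
tcp_pos: [671.5, -130.8, 40.4]
orientation: [-0.0, 0.935, -0.354, -0.0]
force: [-0.2, 0.5, 0.2]
finger_gap: 0.157
time: 5.35
tcp_pos: [640.7, -157.8, 40.5]
orientation: [-0.0, 0.885, -0.466, -0.0]
force: [0.6, -0.4, -0.0]
finger_gap: 0.16
-55.60434587987439 -55.772735490371 166.103949272229 40.51267319593791 [ 0.57650358 -0.40416111 -0.00512526] -1.9448924371067704
```

View pics/t2c.png

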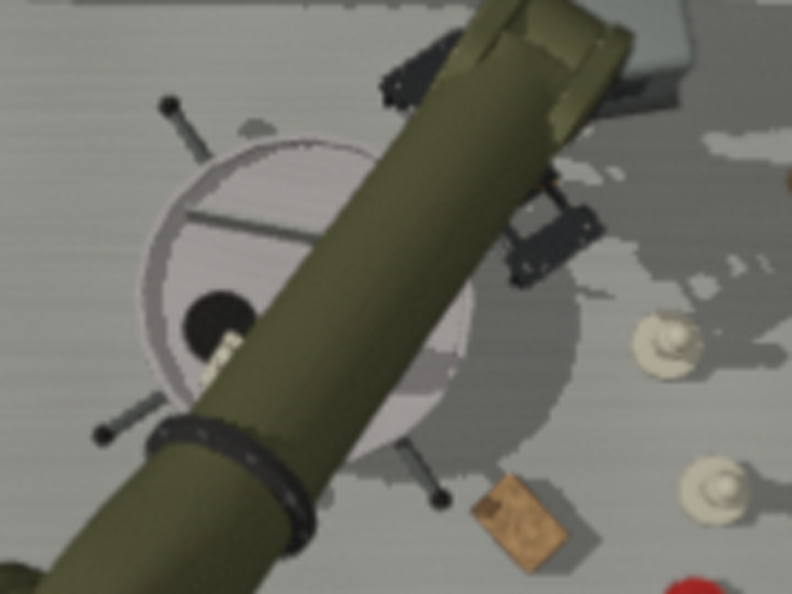

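The table's spokes are at the expected place. I'll let go, lift and swing clear for a clean look.

```bash
python3 -m crank '[{"tx":0,"ty":0,"tz":0,"rx":0,"ry":0,"rz":0,"claw":0.4},{"tx":0,"ty":0,"tz":0,"rx":0,"ry":0,"rz":0,"claw":0.2},{"tx":0,"ty":0,"tz":0,"rx":0,"ry":0,"rz":0,"claw":0.2},{"tx":0,"ty":0,"tz":-0.01,"rx":0,"ry":0,"rz":0,"claw":0.2},{"tx":0,"ty":0,"tz":-0.03,"rx":0,"ry":0,"rz":0,"claw":0.2}]'
python3 -m crank '[{"tx":0,"ty":0,"tz":-0.025,"rx":0,"ry":0,"rz":0,"claw":0.0},{"tx":0,"ty":0,"tz":-0.025,"rx":0,"ry":0,"rz":0,"claw":0.0},{"tx":0,"ty":0,"tz":-0.025,"rx":0,"ry":0,"rz":0,"claw":0.0},{"tx":0,"ty":0,"tz":-0.025,"rx":0,"ry":0,"rz":0,"claw":0.0},{"tx":0,"ty":0,"tz":-0.025,"rx":0,"ry":0,"rz":0,"claw":0.0}]'
python3 - <<'E'
from h import *
plan(565,330,200);arc(565,330,200,-60,15)
E
```

```text
time: 5.9
tcp_pos: [639.0, -156.9, 78.7]
orientation: [0.001, 0.885, -0.465, -0.003]
force: [0.7, -0.3, 1.1]
finger_gap: 0.393
time: 6.4
tcp_pos: [640.9, -158.0, 207.6]
orientation: [-0.0, 0.885, -0.465, 0.0]
force: [-0.4, -0.3, -1.3]
finger_gap: 0.501
t 6.4 tcp [ 640.9 -158.   207.6] yaw -145.5 tilt [ 0.001 -0.   ] gap 0.501 F [-0.4 -0.3 -1.3] j7 -2.03
  rz -0.000  tx -445.2 ty -214.0 tz 7.6 mm
  x15 rows: "tx":-0.0150,"ty":-0.0329,"tz":0.0005,"rz":-0.0995
```

```bash
python3 -m crank '[{"tx":-0.015,"ty":-0.0329,"tz":0,"rx":0,"ry":0,"rz":-0.0995,"claw":0.0},{"tx":-0.015,"ty":-0.0329,"tz":0,"rx":0,"ry":0,"rz":-0.0995,"claw":0.0},{"tx":-0.015,"ty":-0.0329,"tz":0,"rx":0,"ry":0,"rz":-0.0995,"claw":0.0},{"tx":-0.015,"ty":-0.0329,"tz":0,"rx":0,"ry":0,"rz":-0.0995,"claw":0.0},{"tx":-0.015,"ty":-0.0329,"tz":0,"rx":0,"ry":0,"rz":-0.0995,"claw":0.0}]'
python3 -m crank '[{"tx":-0.015,"ty":-0.0329,"tz":0,"rx":0,"ry":0,"rz":-0.0995,"claw":0.0},{"tx":-0.015,"ty":-0.0329,"tz":0,"rx":0,"ry":0,"rz":-0.0995,"claw":0.0},{"tx":-0.015,"ty":-0.0329,"tz":0,"rx":0,"ry":0,"rz":-0.0995,"claw":0.0},{"tx":-0.015,"ty":-0.0329,"tz":0,"rx":0,"ry":0,"rz":-0.0995,"claw":0.0},{"tx":-0.015,"ty":-0.0329,"tz":0,"rx":0,"ry":0,"rz":-0.0995,"claw":0.0}]'
python3 -m crank '[{"tx":-0.015,"ty":-0.0329,"tz":0,"rx":0,"ry":0,"rz":-0.0995,"claw":0.0},{"tx":-0.015,"ty":-0.0329,"tz":0,"rx":0,"ry":0,"rz":-0.0995,"claw":0.0},{"tx":-0.015,"ty":-0.0329,"tz":0,"rx":0,"ry":0,"rz":-0.0995,"claw":0.0},{"tx":-0.015,"ty":-0.0329,"tz":0,"rx":0,"ry":0,"rz":-0.0995,"claw":0.0},{"tx":-0.015,"ty":-0.0329,"tz":0,"rx":0,"ry":0,"rz":-0.0995,"claw":0.0}]'
python3 - <<'E'
from h import *
plan(565,330,200)
T=grab('top','t3.png');S=grab('scene','s3.png')
a=cv2.resize(T['frame'][150:245,235:335,::-1],None,fx=6,fy=6,interpolation=cv2.INTER_CUBIC)
cv2.imwrite('pics/t3c.png',a)
b=cv2.resize(S['frame'][170:310,200:360,::-1],None,fx=4,fy=4,interpolation=cv2.INTER_CUBIC);cv2.imwrite('pics/s3c.png',b)
E
```

```text
time: 6.9
tcp_pos: [701.5, 11.9, 206.4]
orientation: [0.0, 0.973, -0.231, 0.001]
force: [0.9, -0.8, 0.9]
finger_gap: 0.501
time: 7.4
tcp_pos: [673.0, 189.1, 206.4]
orientation: [0.0, 1.0, 0.015, 0.001]
force: [0.3, 0.8, 0.4]
finger_gap: 0.503
time: 7.9
tcp_pos: [563.6, 331.0, 206.4]
orientation: [-0.0, 0.965, 0.261, 0.001]
force: [0.6, 0.9, 0.5]
finger_gap: 0.501
t 7.9 tcp [563.6 331.  206.4] yaw -59.7 tilt [0.001 0.   ] gap 0.501 F [0.6 0.9 0.5] j7 -1.45
  rz -0.000  tx 0.7 ty 1.6 tz 6.4 mm
```

View pics/t3c.png

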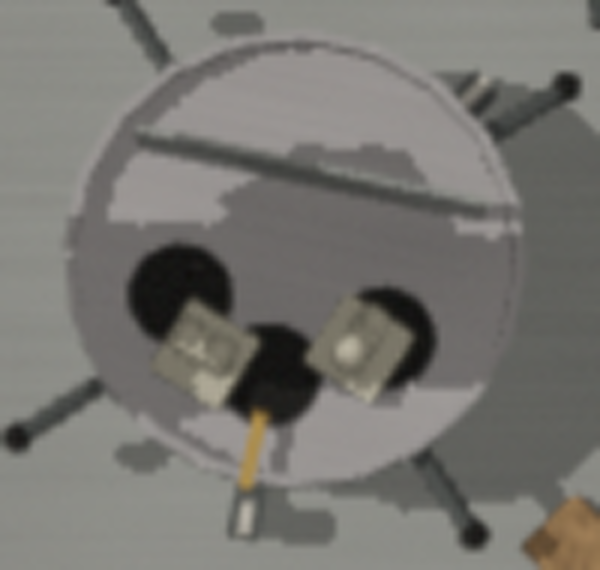

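View pics/s3c.png

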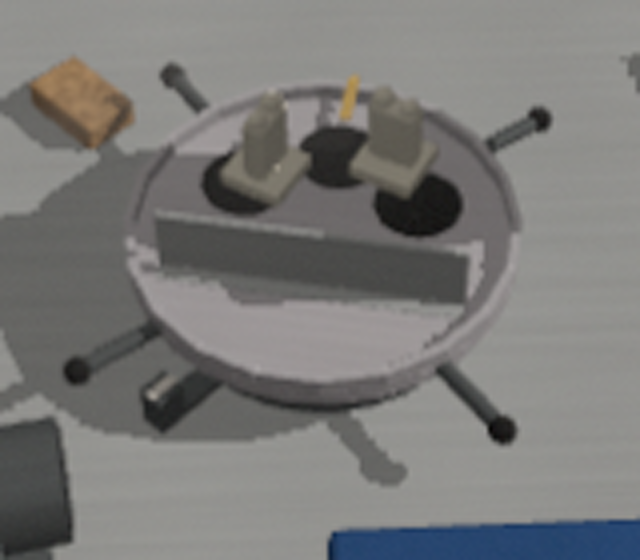

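The pictures show the pointer on the loading tab (tip at crop (247,488), tab line at (245,515)). Two dried figures are standing, with plinth centres at about (207,352) and (362,346) in the top crop. Now I'll work these out in mm.

```bash
python3 - <<'E'
from h import *
T=bot.grab_frame('top');S=bot.grab_frame('scene')
c=lambda x,y:((x+.5)/6+235-.5,(y+.5)/6+150-.5)
d=lambda x,y:((x+.5)/4+200-.5,(y+.5)/4+170-.5)
b=np.array([onz(T,*c(*p),51) for p in[(17,437),(473,536),(567,87)]]);b2=np.array([onz(S,*d(*p),51) for p in[(540,118),(174,75),(77,370),(502,430)]])
C=(b[0]+b[2])/2;C2=b2.mean(0);print(C,C2)
for B,c0 in((b,C),(b2,C2)):
    v=B-c0;print(np.hypot(v[:,0],v[:,1]).round(1),np.degrees(np.arctan2(v[:,1],v[:,0])).round(1))
ang=lambda p,c0:(np.degrees(np.arctan2(p[1]-c0[1],p[0]-c0[0]))%360,np.hypot(*(p-c0)[:2]))
for n,x,y,z in[('ptip',247,488,70),('pback',261,412,70),('tab',245,514,33),('worktab',479,95,33),('pad0',180,292,57),('pad2',388,339,57),('pad1',271,374,57)]:
    p=onz(T,*c(x,y),z);print(n,p.round(1),np.round(ang(p,C),1))
for n,P in[('A',[(198,297),(260,348),(217,408),(152,355)]),('B',[(352,292),(415,335),(372,402),(308,355)])]:
    q=np.array([onz(T,*c(*p),69)[:2] for p in P]);print(n,q.mean(0).round(1),np.linalg.norm(q-np.roll(q,-1,0),axis=1).round(1),[round(float(np.degrees(np.arctan2(*(np.roll(q,-1,0)-q)[i,::-1]))),1) for i in range(4)])
for n,P in[('A',[(404,197),(437,152),(352,166)]),('B',[(266,203),(310,158),(223,180)])]:
    q=np.array([onz(S,*d(*p),69)[:2] for p in P]);print('scene',n,((q[1]+q[2])/2).round(1),np.linalg.norm(q-q[0],axis=1).round(1))
E
```

```text
[548.27719844 -20.3457644   51.        ] [546.22951305 -20.65062311  51.        ]
[187.  186.8 187. ] [ 122.8 -147.5  -57.2]
[187.8 187.  187.7 187.5] [ 123.  -147.3  -57.1   32.6]
ptip [416.4   6.9  70. ] [168.3 134.6]
pback [459.1  -0.9  70. ] [167.7  91.3]
tab [404.7   7.8  33. ] [168.9 146.3]
worktab [ 648.7 -128.2   33. ] [313.  147.4]
pad0 [528.9  44.8  57. ] [106.6  67.9]
pad2 [502.2 -73.   57. ] [228.8  70. ]
pad1 [482.1  -6.7  57. ] [168.4  67.5]
A [493.1  29.5] [45.2 41.6 47.1 41.8] [-129.7, 144.6, 50.7, -38.0]
B [496.6 -57.6] [42.9 45.1 44.6 43.6] [-124.6, 147.3, 53.5, -34.8]
scene A [495.2  30. ] [ 0.  47.2 44.2]
scene B [500.4 -56.7] [ 0.  49.9 35.8]
```

```bash
python3 - <<'E'
from h import *
T=bot.grab_frame('top');S=bot.grab_frame('scene')
C=np.array([548.3,-20.3]);C2=np.array([546.2,-20.7])
def cen(f,u0,u1,v0,v1,z,c0,n):
    g=f['frame'][v0:v1,u0:u1].astype(float).min(2); b=np.percentile(g,50); w=np.clip(g-g.max()*0.75,0,None)
    vv,uu=np.mgrid[v0:v1,u0:u1]; u,v=(w*uu).sum()/w.sum(),(w*vv).sum()/w.sum()
    p=onz(f,u,v,z)[:2];q=p-c0;print(n,g.max(),round(u,1),round(v,1),p.round(1),np.degrees(np.arctan2(q[1],q[0]))%360,np.hypot(*q))
cen(T,272,280,231,241,33,C,'load top');cen(T,310,319,161,168,33,C,'work top')
cen(S,234,244,262,272,33,C2,'work scene')
print(T['frame'][228:242,270:282].min(2)); print(S['frame'][260:275,232:246].min(2))
plan(0,0,0)
r=165;a=np.radians(123.5);P=C*.5+C2*.5+r*np.array([np.cos(a),np.sin(a)]);print(P);arc(*P,95,33.5,10)
E
```

```text
load top 157.0 274.4 236.0 [402.2  11.3] 167.78452719717737 149.4569648621893
work top 146.0 314.1 162.6 [ 658.8 -127. ] 315.9849686880949 153.63084760303948
work scene 140.0 238.9 267.3 [ 653.1 -129.8] 314.4237079961814 152.6993291360092
[[134 133 137 140 139  97  80 104 122 141 122 116]
 [136 128 116 123 129  89  83 119 134 143 142 139]
 [136 136 134 131 108  80  81  97  99 123 127 137]
 [137 138 137 134  99  77  74  76  78  89  97  99]
 [139 139 139 133  96  84  83  81  78  90  96  96]
 [139 139 138 124  89 109 117  98  81  91  95  96]
 [138 138 136 119  95 141 152 108  83  93  95  96]
 [138 138 136 110  99 155 157 107  84  94  95  96]
 [138 137 134  99 108 157 155  96  84  93  95  96]
 [137 136 130  91 111 156 145  92  88  94  94  94]
 [137 137 126  88 116 145 131  89  92  96  96  95]
 [137 136 132 103 109 107 100  89 106 107 108 106]
 [138 138 137 134 135 133 121 120 131 134 133 131]
 [138 138 137 137 138 136 136 135 135 136 135 136]]
[[ 99 100 100 100 101  99 100 100 100 100 101 100 100  98]
 [100  99 100  99 100 100 100  99 100  99 100 101  99 100]
 [ 98  98  98  99  98  98  9
[... 269 characters left out ...]
101 102  93  71  74 100 109 119 112  95  67  50  45  43]
 [100  99  92  65  84 130 140 116  87  63  49  44  37  41]
 [100 100  93  61  58 111 134 101  67  56  40  37  32  40]
 [100 100  92  67  35  49  65  67  71  52  34  34  36  37]
 [100 100  97  79  35  36  37  49  56  35  34  33  37  37]
 [101  99  99  84  36  33  36  39  45  37  35  35  35  37]
 [100  98 100  87  43  34  36  36  35  37  36  37  34  41]
 [ 98 100 100  89  54  36  36  34  33  35  33  32  41  65]]
t 8.2 tcp [565.4 328.2 206.3] yaw -60.1 tilt [ 0.001 -0.   ] gap 0.501 F [ 0.   0.2 -0.1] j7 -1.46
  rz -0.000  tx -653.8 ty 3.0 tz 206.3 mm
[456.18039742 117.09116064]
  x10 rows: "tx":-0.0082,"ty":0.0248,"tz":0.0111,"rz":0.1507
```

The load line is at about 168.9°, and the pointer stands at 167.8°, about 1° short. I'll centre it by closing the jaws on the near-left spoke at the exact target angle.

```bash
python3 - <<'E'
from h import *
arc(455.2,116.4,95,33.9,15,True)
E
```

```text
x15 rows: "tx":-0.0175,"ty":-0.0035,"tz":0.0074,"rz":-0.1094
```

```bash
python3 -m crank '[{"tx":-0.0175,"ty":-0.0035,"tz":0.0074,"rx":0,"ry":0,"rz":-0.1094,"claw":0.0},{"tx":-0.0175,"ty":-0.0035,"tz":0.0074,"rx":0,"ry":0,"rz":-0.1094,"claw":0.0},{"tx":-0.0175,"ty":-0.0035,"tz":0.0074,"rx":0,"ry":0,"rz":-0.1094,"claw":0.0},{"tx":-0.0175,"ty":-0.0035,"tz":0.0074,"rx":0,"ry":0,"rz":-0.1094,"claw":0.0},{"tx":-0.0175,"ty":-0.0035,"tz":0.0074,"rx":0,"ry":0,"rz":-0.1094,"claw":0.0}]'
python3 -m crank '[{"tx":-0.0175,"ty":-0.0035,"tz":0.0074,"rx":0,"ry":0,"rz":-0.1094,"claw":0.0},{"tx":-0.0175,"ty":-0.0035,"tz":0.0074,"rx":0,"ry":0,"rz":-0.1094,"claw":0.0},{"tx":-0.0175,"ty":-0.0035,"tz":0.0074,"rx":0,"ry":0,"rz":-0.1094,"claw":0.0},{"tx":-0.0175,"ty":-0.0035,"tz":0.0074,"rx":0,"ry":0,"rz":-0.1094,"claw":0.0},{"tx":-0.0175,"ty":-0.0035,"tz":0.0074,"rx":0,"ry":0,"rz":-0.1094,"claw":0.0}]'
python3 -m crank '[{"tx":-0.0175,"ty":-0.0035,"tz":0.0074,"rx":0,"ry":0,"rz":-0.1094,"claw":0.0},{"tx":-0.0175,"ty":-0.0035,"tz":0.0074,"rx":0,"ry":0,"rz":-0.1094,"claw":0.0},{"tx":-0.0175,"ty":-0.0035,"tz":0.0074,"rx":0,"ry":0,"rz":-0.1094,"claw":0.0},{"tx":-0.0175,"ty":-0.0035,"tz":0.0074,"rx":0,"ry":0,"rz":-0.1094,"claw":0.0},{"tx":-0.0175,"ty":-0.0035,"tz":0.0074,"rx":0,"ry":0,"rz":-0.1094,"claw":0.0}]'
python3 - <<'E'
from h import *
plan(455.2,116.4,40,33.9)
E
```

```text
time: 8.7
tcp_pos: [489.6, 281.9, 168.4]
orientation: [0.0, 0.86, 0.511, 0.0]
force: [-0.2, -0.8, -0.1]
finger_gap: 0.499
time: 9.2
tcp_pos: [449.0, 203.4, 131.5]
orientation: [0.0, 0.69, 0.724, 0.0]
force: [0.6, -0.4, -0.0]
finger_gap: 0.497
time: 9.7
tcp_pos: [455.1, 115.1, 94.6]
orientation: [0.0, 0.469, 0.883, 0.0]
force: [-0.4, -0.0, -0.5]
finger_gap: 0.498
t 9.7 tcp [455.1 115.1  94.6] yaw 34.1 tilt [0.001 0.   ] gap 0.498 F [-0.4 -0.  -0.5] j7 0.32
  rz 0.003  tx 1.0 ty 0.8 tz 54.6 mm
```

```bash
python3 -m crank '[{"tx":0.001,"ty":0.0008,"tz":0.018,"rx":0,"ry":0,"rz":0.003,"claw":0.0},{"tx":0,"ty":0,"tz":0.018,"rx":0,"ry":0,"rz":0,"claw":0.0},{"tx":0,"ty":0,"tz":0.018,"rx":0,"ry":0,"rz":0,"claw":0.0},{"tx":0,"ty":0,"tz":0,"rx":0,"ry":0,"rz":0,"claw":0.3},{"tx":0,"ty":0,"tz":0,"rx":0,"ry":0,"rz":0,"claw":0.6}]'
python3 -m crank '[{"tx":0,"ty":0,"tz":0,"rx":0,"ry":0,"rz":0,"claw":0.6},{"tx":0,"ty":0,"tz":0,"rx":0,"ry":0,"rz":0,"claw":0.7},{"tx":0,"ty":0,"tz":0,"rx":0,"ry":0,"rz":0,"claw":0.73},{"tx":0,"ty":0,"tz":0,"rx":0,"ry":0,"rz":0,"claw":0.76},{"tx":0,"ty":0,"tz":0,"rx":0,"ry":0,"rz":0,"claw":0.8}]'
python3 -m crank '[{"tx":0,"ty":0,"tz":0,"rx":0,"ry":0,"rz":0,"claw":0.8},{"tx":0,"ty":0,"tz":0,"rx":0,"ry":0,"rz":0,"claw":0.8},{"tx":0,"ty":0,"tz":0,"rx":0,"ry":0,"rz":0,"claw":0.8},{"tx":0,"ty":0,"tz":0,"rx":0,"ry":0,"rz":0,"claw":0.8},{"tx":0,"ty":0,"tz":0,"rx":0,"ry":0,"rz":0,"claw":0.8}]'
python3 - <<'E'
from h import *
plan(455.2,116.4,40,33.9)
E
python3 -m crank '[{"tx":0,"ty":0,"tz":0,"rx":0,"ry":0,"rz":0,"claw":0.6},{"tx":0,"ty":0,"tz":0,"rx":0,"ry":0,"rz":0,"claw":0.3},{"tx":0,"ty":0,"tz":0,"rx":0,"ry":0,"rz":0,"claw":0.0},{"tx":0,"ty":0,"tz":0,"rx":0,"ry":0,"rz":0,"claw":0.0},{"tx":0,"ty":0,"tz":-0.02,"rx":0,"ry":0,"rz":0,"claw":0.0}]'
python3 -m crank '[{"tx":0,"ty":0,"tz":-0.03,"rx":0,"ry":0,"rz":0,"claw":-0.3},{"tx":0,"ty":0,"tz":-0.04,"rx":0,"ry":0,"rz":0,"claw":-0.3},{"tx":0,"ty":0,"tz":-0.04,"rx":0,"ry":0,"rz":0,"claw":-0.3},{"tx":0,"ty":0,"tz":-0.04,"rx":0,"ry":0,"rz":0,"claw":-0.3},{"tx":0,"ty":0,"tz":0,"rx":0,"ry":0,"rz":0,"claw":-0.3}]'
python3 - <<'E'
from h import *
T=grab('top','t4.png');S=grab('scene','s4.png')
# spoke balls: dark blob near predicted
for f,n,C in((T,'top',(548.3,-20.3)),(S,'scene',(546.2,-20.7))):
    for a in(33.7,-56.1,-146.1):
        P=[C[0]+187*np.cos(np.radians(a)),C[1]+187*np.sin(np.radians(a)),51];u,v=proj(f,P);u0,v0=int(u),int(v)
        g=255-f['frame'][v0-6:v0+7,u0-6:u0+7].astype(float).max(2);w=np.clip(g-g.max()*.85,0,None);vv,uu=np.mgrid[v0-6:v0+7,u0-6:u0+7]
        p=onz(f,(w*uu).sum()/w.sum(),(w*vv).sum()/w.sum(),51)[:2]-C;print(n,a,np.degrees(np.arctan2(p[1],p[0])).round(2),np.hypot(*p).round(1))
plan(494,29.7,79,52)
E
```

```text
time: 10.2
tcp_pos: [455.0, 117.6, 40.9]
orientation: [0.0, 0.472, 0.882, -0.0]
force: [1.0, -0.1, -0.5]
finger_gap: 0.395
time: 10.7
tcp_pos: [454.9, 119.2, 41.1]
orientation: [0.0, 0.47, 0.882, 0.001]
force: [0.7, -0.2, 3.1]
finger_gap: 0.127
time: 11.2
tcp_pos: [454.9, 119.2, 41.1]
orientation: [0.0, 0.471, 0.882, 0.0]
force: [-0.3, -0.2, 4.6]
finger_gap: 0.126
t 11.2 tcp [454.9 119.2  41.1] yaw 33.9 tilt [0.001 0.001] gap 0.126 F [-0.3 -0.2  4.6] j7 0.36
  rz -0.001  tx -2.5 ty -1.3 tz 1.1 mm
time: 11.7
tcp_pos: [452.1, 118.0, 58.6]
orientation: [-0.001, 0.471, 0.882, -0.002]
force: [0.2, 0.3, -0.5]
finger_gap: 0.457
time: 12.2
tcp_pos: [457.6, 120.0, 215.9]
orientation: [0.003, 0.471, 0.882, 0.004]
force: [0.6, -0.0, 0.0]
finger_gap: 0.644
top 33.7 33.81 186.7
top -56.1 -56.23 186.0
top -146.1 -146.05 181.9
scene 33.7 33.15 186.2
scene -56.1 -56.11 189.1
scene -146.1 -145.75 181.5
t 12.3 tcp [454.8 119.1 211.1] yaw 33.9 tilt [0.001 0.001] gap 0.653 F [-0.7 -1.3 -1.6] j7 0.23
  rz -0.316  tx -86.0 ty -46.3 tz 132.1 mm
```

Disc now at about 168.9°, on the mark. Next is dried figure A.

```bash
python3 - <<'E'
from h import *
arc(492.8,28.8,150,53,5); arc(492.8,28.8,81,53,5)
E
```

```text
x5 rows: "tx":-0.0186,"ty":-0.0063,"tz":0.0122,"rz":-0.0668
  x5 rows: "tx":-0.0186,"ty":-0.0063,"tz":0.0260,"rz":-0.0668
```

```bash
python3 -m crank '[{"tx":-0.0186,"ty":-0.0063,"tz":0.0122,"rx":0,"ry":0,"rz":-0.0668,"claw":-0.4},{"tx":-0.0186,"ty":-0.0063,"tz":0.0122,"rx":0,"ry":0,"rz":-0.0668,"claw":-0.4},{"tx":-0.0186,"ty":-0.0063,"tz":0.0122,"rx":0,"ry":0,"rz":-0.0668,"claw":-0.4},{"tx":-0.0186,"ty":-0.0063,"tz":0.0122,"rx":0,"ry":0,"rz":-0.0668,"claw":-0.4},{"tx":-0.0186,"ty":-0.0063,"tz":0.0122,"rx":0,"ry":0,"rz":-0.0668,"claw":-0.4}]'
python3 -m crank '[{"tx":0,"ty":0,"tz":0,"rx":0,"ry":0,"rz":0,"claw":-0.4},{"tx":0,"ty":0,"tz":0,"rx":0,"ry":0,"rz":0,"claw":-0.4},{"tx":0,"ty":0,"tz":0,"rx":0,"ry":0,"rz":0,"claw":-0.4},{"tx":0,"ty":0,"tz":0,"rx":0,"ry":0,"rz":0,"claw":-0.4},{"tx":0,"ty":0,"tz":0,"rx":0,"ry":0,"rz":0,"claw":-0.4}]'
python3 - <<'E'
from h import *
plan(492.8,28.8,81,53)
E
```

```text
time: 12.8
tcp_pos: [491.1, 27.8, 147.3]
orientation: [-0.001, 0.316, 0.949, -0.001]
force: [0.0, 0.9, -0.4]
finger_gap: 0.7
time: 13.3
tcp_pos: [492.3, 29.7, 149.9]
orientation: [0.0, 0.317, 0.948, 0.0]
force: [-0.0, 0.1, -0.1]
finger_gap: 0.699
t 13.3 tcp [492.3  29.7 149.9] yaw 53.1 tilt [0.001 0.001] gap 0.699 F [-0.   0.1 -0.1] j7 0.84
  rz 0.001  tx -0.9 ty -0.4 tz 68.9 mm
```

```bash
python3 -m crank '[{"tx":-0.0009,"ty":-0.0004,"tz":0.02,"rx":0,"ry":0,"rz":0,"claw":-0.4},{"tx":0,"ty":0,"tz":0.02,"rx":0,"ry":0,"rz":0,"claw":-0.4},{"tx":0,"ty":0,"tz":0.019,"rx":0,"ry":0,"rz":0,"claw":-0.4},{"tx":0,"ty":0,"tz":0.01,"rx":0,"ry":0,"rz":0,"claw":-0.4},{"tx":0,"ty":0,"tz":0,"rx":0,"ry":0,"rz":0,"claw":-0.2}]'
python3 -m crank '[{"tx":0,"ty":0,"tz":0,"rx":0,"ry":0,"rz":0,"claw":0.1},{"tx":0,"ty":0,"tz":0,"rx":0,"ry":0,"rz":0,"claw":0.3},{"tx":0,"ty":0,"tz":0,"rx":0,"ry":0,"rz":0,"claw":0.5},{"tx":0,"ty":0,"tz":0,"rx":0,"ry":0,"rz":0,"claw":0.8},{"tx":0,"ty":0,"tz":0,"rx":0,"ry":0,"rz":0,"claw":1}]'
python3 -m crank '[{"tx":0,"ty":0,"tz":0,"rx":0,"ry":0,"rz":0,"claw":1},{"tx":0,"ty":0,"tz":0,"rx":0,"ry":0,"rz":0,"claw":1},{"tx":0,"ty":0,"tz":0,"rx":0,"ry":0,"rz":0,"claw":1},{"tx":0,"ty":0,"tz":0,"rx":0,"ry":0,"rz":0,"claw":1},{"tx":0,"ty":0,"tz":-0.005,"rx":0,"ry":0,"rz":0,"claw":1}]'
python3 -m crank '[{"tx":0,"ty":0,"tz":-0.015,"rx":0,"ry":0,"rz":0,"claw":1},{"tx":0,"ty":0,"tz":-0.025,"rx":0,"ry":0,"rz":0,"claw":1},{"tx":0,"ty":0,"tz":-0.025,"rx":0,"ry":0,"rz":0,"claw":1},{"tx":0,"ty":0,"tz":-0.025,"rx":0,"ry":0,"rz":0,"claw":1},{"tx":0,"ty":0,"tz":-0.015,"rx":0,"ry":0,"rz":0,"claw":1}]'
python3 - <<'E'
from h import *
F=cv2.cvtColor(cv2.imread('pics/top0.png'),cv2.COLOR_BGR2RGB);T=bot.grab_frame('top')
# tray rim corners from panel.png crop (top, z=20 rim)
c=lambda x,y:((x+.5)/4.4+135-.5,(y+.5)/4.4+150-.5)
q=np.array([onz(T,*c(*p),20)[:2] for p in[(137,62),(299,62),(295,294),(133,292)]])
print('tray',q.mean(0),np.linalg.norm(q-np.roll(q,-1,0),axis=1),np.degrees(np.arctan2(*(q[0]-q[3])[::-1])),np.degrees(np.arctan2(*(q[1]-q[2])[::-1])))
# panel: top corners z=50, dial tick
q=np.array([onz(T,*c(*p),50)[:2] for p in[(71,327),(232,303),(265,462),(102,490)]]);print('panel',q.mean(0),np.linalg.norm(q-np.roll(q,-1,0),axis=1),np.degrees(np.arctan2(*(q[0]-q[3])[::-1])),np.degrees(np.arctan2(*(q[1]-q[2])[::-1])))
for p in[(111,354),(162,397)]:print(onz(T,*c(*p),50))
plan(607,328,30);arc(607,328,150,90,10)
E
```

```text
time: 13.8
tcp_pos: [491.8, 28.1, 79.6]
orientation: [-0.001, 0.317, 0.948, -0.001]
force: [-0.4, -0.7, -0.5]
finger_gap: 0.665
time: 14.3
tcp_pos: [493.6, 28.2, 81.5]
orientation: [0.001, 0.317, 0.948, 0.001]
force: [-0.3, -0.5, 5.8]
finger_gap: 0.419
time: 14.8
tcp_pos: [492.2, 27.9, 85.2]
orientation: [-0.001, 0.317, 0.948, -0.0]
force: [-0.3, 0.5, -2.0]
finger_gap: 0.42
time: 15.3
tcp_pos: [493.1, 27.8, 192.1]
orientation: [0.001, 0.317, 0.948, 0.0]
force: [0.8, 1.0, -2.2]
finger_gap: 0.42
tray [564.45472047 327.78639228] [129.90992021 186.21469929 128.24594318 184.95838841] 0.5895408230059552 0.07073356753121461
panel [389.01952579 356.06374097] [126.26281496 125.64993025 127.20168622 128.51565862] 12.180008182508553 12.67739147107646
[420.80791535 400.4396003   50.        ]
[387.63909342 360.09184558  50.        ]
t 15.3 tcp [494.2  28.  193.9] yaw 53.0 tilt [0.004 0.002] gap 0.423 F [1.1 0.1 1.2] j7 0.81
  rz -0.000  tx 90.5 ty 307.4 tz 163.9 mm
  x10 rows: "tx":-0.0001,"ty":0.0326,"tz":0.0044,"rz":-0.0646
```

Dried A is held (gap 36.5 mm, across the slab's wide side). The tray measures 130×186, centred at (564,328) and aligned with the world axes. Carrying A to the tray.

```bash
python3 -m crank '[{"tx":0,"ty":0.0326,"tz":0.0044,"rx":0,"ry":0,"rz":-0.0646,"claw":1},{"tx":0,"ty":0.0326,"tz":0.0044,"rx":0,"ry":0,"rz":-0.0646,"claw":1},{"tx":0,"ty":0.0326,"tz":0.0044,"rx":0,"ry":0,"rz":-0.0646,"claw":1},{"tx":0,"ty":0.0326,"tz":0.0044,"rx":0,"ry":0,"rz":-0.0646,"claw":1},{"tx":0,"ty":0.0326,"tz":0.0044,"rx":0,"ry":0,"rz":-0.0646,"claw":1}]'
python3 -m crank '[{"tx":0,"ty":0.0326,"tz":0.0044,"rx":0,"ry":0,"rz":-0.0646,"claw":1},{"tx":0,"ty":0.0326,"tz":0.0044,"rx":0,"ry":0,"rz":-0.0646,"claw":1},{"tx":0,"ty":0.0326,"tz":0.0044,"rx":0,"ry":0,"rz":-0.0646,"claw":1},{"tx":0,"ty":0.0326,"tz":0.0044,"rx":0,"ry":0,"rz":-0.0646,"claw":1},{"tx":0,"ty":0.0326,"tz":0.0044,"rx":0,"ry":0,"rz":-0.0646,"claw":1}]'
python3 -m crank '[{"tx":0,"ty":0,"tz":0.02,"rx":0,"ry":0,"rz":0,"claw":1},{"tx":0,"ty":0,"tz":0.02,"rx":0,"ry":0,"rz":0,"claw":1},{"tx":0,"ty":0,"tz":0.02,"rx":0,"ry":0,"rz":0,"claw":1},{"tx":0,"ty":0,"tz":0.02,"rx":0,"ry":0,"rz":0,"claw":1},{"tx":0,"ty":0,"tz":0,"rx":0,"ry":0,"rz":0,"claw":1}]'
python3 -m crank '[{"tx":0,"ty":0,"tz":0,"rx":0,"ry":0,"rz":0,"claw":1},{"tx":0,"ty":0,"tz":0,"rx":0,"ry":0,"rz":0,"claw":1},{"tx":0,"ty":0,"tz":0,"rx":0,"ry":0,"rz":0,"claw":1},{"tx":0,"ty":0,"tz":0,"rx":0,"ry":0,"rz":0,"claw":1},{"tx":0,"ty":0,"tz":0,"rx":0,"ry":0,"rz":0,"claw":1}]'
python3 - <<'E'
from h import *
plan(605,328,28,90)
E
```

```text
time: 15.85
tcp_pos: [572.9, 169.8, 167.0]
orientation: [-0.001, 0.16, 0.987, -0.001]
force: [-0.1, 0.2, -1.3]
finger_gap: 0.422
time: 16.35
tcp_pos: [603.8, 329.0, 144.6]
orientation: [-0.001, -0.001, 1.0, -0.001]
force: [0.5, 0.2, -1.7]
finger_gap: 0.423
time: 16.85
tcp_pos: [601.0, 326.9, 61.7]
orientation: [-0.004, -0.0, 1.0, -0.002]
force: [-1.2, 0.1, -2.6]
finger_gap: 0.419
time: 17.35
tcp_pos: [604.5, 328.6, 67.3]
orientation: [0.0, -0.0, 1.0, 0.0]
force: [-0.6, -0.2, -1.5]
finger_gap: 0.421
t 17.4 tcp [604.5 328.6  67.3] yaw 90.0 tilt [0.001 0.001] gap 0.421 F [-0.6 -0.2 -1.5] j7 1.23
  rz 0.000  tx -0.5 ty -0.6 tz 39.3 mm
```

```bash
python3 -m crank '[{"tx":0,"ty":0,"tz":0.012,"rx":0,"ry":0,"rz":0,"claw":1},{"tx":0,"ty":0,"tz":0.012,"rx":0,"ry":0,"rz":0,"claw":1},{"tx":0,"ty":0,"tz":0.007,"rx":0,"ry":0,"rz":0,"claw":1},{"tx":0,"ty":0,"tz":0.004,"rx":0,"ry":0,"rz":0,"claw":1},{"tx":0,"ty":0,"tz":0.002,"rx":0,"ry":0,"rz":0,"claw":1}]'
python3 -m crank '[{"tx":0,"ty":0,"tz":0.001,"rx":0,"ry":0,"rz":0,"claw":1},{"tx":0,"ty":0,"tz":0,"rx":0,"ry":0,"rz":0,"claw":1},{"tx":0,"ty":0,"tz":0,"rx":0,"ry":0,"rz":0,"claw":1},{"tx":0,"ty":0,"tz":0,"rx":0,"ry":0,"rz":0,"claw":1},{"tx":0,"ty":0,"tz":0,"rx":0,"ry":0,"rz":0,"claw":1}]'
python3 - <<'E'
from h import *
plan(605,328,28,90)
E
```

```text
time: 17.85
tcp_pos: [603.7, 328.1, 28.6]
orientation: [-0.001, -0.0, 1.0, -0.0]
force: [-2.4, -0.9, 4.5]
finger_gap: 0.421
time: 18.35
tcp_pos: [604.3, 328.5, 28.8]
orientation: [0.0, -0.0, 1.0, 0.0]
force: [0.8, 0.7, -1.7]
finger_gap: 0.425
t 18.4 tcp [604.3 328.5  28.8] yaw 90.0 tilt [0. 0.] gap 0.425 F [ 0.8  0.7 -1.7] j7 1.24
  rz 0.000  tx -0.7 ty -0.5 tz 0.8 mm
```

```bash
python3 -m crank '[{"tx":0,"ty":0,"tz":0.0005,"rx":0,"ry":0,"rz":0,"claw":0.1},{"tx":0,"ty":0,"tz":0,"rx":0,"ry":0,"rz":0,"claw":0.0},{"tx":0,"ty":0,"tz":0,"rx":0,"ry":0,"rz":0,"claw":-0.2},{"tx":0,"ty":0,"tz":0,"rx":0,"ry":0,"rz":0,"claw":-0.3},{"tx":0,"ty":0,"tz":0,"rx":0,"ry":0,"rz":0,"claw":-0.3}]'
python3 -m crank '[{"tx":0,"ty":0,"tz":-0.02,"rx":0,"ry":0,"rz":0,"claw":-0.3},{"tx":0,"ty":0,"tz":-0.03,"rx":0,"ry":0,"rz":0,"claw":-0.3},{"tx":0,"ty":0,"tz":-0.04,"rx":0,"ry":0,"rz":0,"claw":-0.3},{"tx":0,"ty":0,"tz":-0.04,"rx":0,"ry":0,"rz":0,"claw":-0.4},{"tx":0,"ty":0,"tz":0,"rx":0,"ry":0,"rz":0,"claw":-0.4}]'
python3 - <<'E'
from h import *
T=grab('top','t5.png');S=grab('scene','s5.png')
plan(499,-58.1,155,56.5);arc(499,-58.1,155,56.5,15)
b=S['frame'][170:310,170:460,::-1];cv2.imwrite('pics/s5c.png',cv2.resize(b,None,fx=2.7,fy=2.7,interpolation=cv2.INTER_CUBIC))
E
```

```text
time: 18.85
tcp_pos: [604.3, 328.5, 28.2]
orientation: [0.0, -0.0, 1.0, 0.0]
force: [0.5, -0.4, 0.5]
finger_gap: 0.63
time: 19.35
tcp_pos: [607.9, 329.8, 165.5]
orientation: [0.005, -0.0, 1.0, 0.003]
force: [1.2, 0.3, 1.2]
finger_gap: 0.688
t 19.4 tcp [604.8 328.7 159.5] yaw 90.0 tilt [0.002 0.002] gap 0.699 F [-0.9  1.1 -0.3] j7 1.2
  rz 0.585  tx -125.3 ty -381.0 tz 4.5 mm
  x15 rows: "tx":-0.0002,"ty":-0.0271,"tz":0.0003,"rz":0.0390
```

View pics/s5c.png

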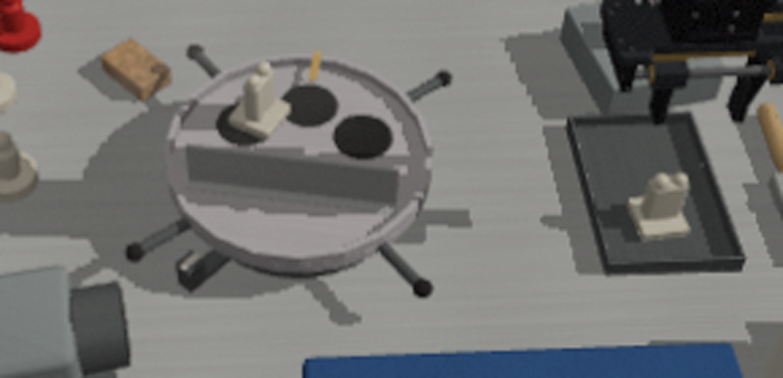

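Dried A stands upright in the tray (crop (659,205)). Next is B.

```bash
python3 -m crank '[{"tx":-0.0002,"ty":-0.0271,"tz":0.0003,"rx":0,"ry":0,"rz":0.039,"claw":-0.4},{"tx":-0.0002,"ty":-0.0271,"tz":0.0003,"rx":0,"ry":0,"rz":0.039,"claw":-0.4},{"tx":-0.0002,"ty":-0.0271,"tz":0.0003,"rx":0,"ry":0,"rz":0.039,"claw":-0.4},{"tx":-0.0002,"ty":-0.0271,"tz":0.0003,"rx":0,"ry":0,"rz":0.039,"claw":-0.4},{"tx":-0.0002,"ty":-0.0271,"tz":0.0003,"rx":0,"ry":0,"rz":0.039,"claw":-0.4}]'
python3 -m crank '[{"tx":-0.0002,"ty":-0.0271,"tz":0.0003,"rx":0,"ry":0,"rz":0.039,"claw":-0.4},{"tx":-0.0002,"ty":-0.0271,"tz":0.0003,"rx":0,"ry":0,"rz":0.039,"claw":-0.4},{"tx":-0.0002,"ty":-0.0271,"tz":0.0003,"rx":0,"ry":0,"rz":0.039,"claw":-0.4},{"tx":-0.0002,"ty":-0.0271,"tz":0.0003,"rx":0,"ry":0,"rz":0.039,"claw":-0.4},{"tx":-0.0002,"ty":-0.0271,"tz":0.0003,"rx":0,"ry":0,"rz":0.039,"claw":-0.4}]'
python3 -m crank '[{"tx":-0.0002,"ty":-0.0271,"tz":0.0003,"rx":0,"ry":0,"rz":0.039,"claw":-0.4},{"tx":-0.0002,"ty":-0.0271,"tz":0.0003,"rx":0,"ry":0,"rz":0.039,"claw":-0.4},{"tx":-0.0002,"ty":-0.0271,"tz":0.0003,"rx":0,"ry":0,"rz":0.039,"claw":-0.4},{"tx":-0.0002,"ty":-0.0271,"tz":0.0003,"rx":0,"ry":0,"rz":0.039,"claw":-0.4},{"tx":-0.0002,"ty":-0.0271,"tz":0.0003,"rx":0,"ry":0,"rz":0.039,"claw":-0.4}]'
python3 -m crank '[{"tx":0,"ty":0,"tz":0,"rx":0,"ry":0,"rz":0,"claw":-0.4},{"tx":0,"ty":0,"tz":0,"rx":0,"ry":0,"rz":0,"claw":-0.4},{"tx":0,"ty":0,"tz":0,"rx":0,"ry":0,"rz":0,"claw":-0.4},{"tx":0,"ty":0,"tz":0,"rx":0,"ry":0,"rz":0,"claw":-0.4},{"tx":0,"ty":0,"tz":0,"rx":0,"ry":0,"rz":0,"claw":-0.4}]'
python3 - <<'E'
from h import *
plan(499,-58.1,81,56.5)
E
```

```text
time: 19.95
tcp_pos: [593.4, 192.0, 154.5]
orientation: [-0.001, 0.098, 0.995, -0.001]
force: [1.4, -0.2, -0.4]
finger_gap: 0.701
time: 20.45
tcp_pos: [557.6, 61.7, 153.2]
orientation: [-0.001, 0.194, 0.981, -0.001]
force: [-0.4, 0.1, -0.0]
finger_gap: 0.702
time: 20.95
tcp_pos: [497.3, -59.1, 151.9]
orientation: [-0.001, 0.289, 0.957, -0.001]
force: [-0.2, 0.1, 0.1]
finger_gap: 0.698
time: 21.45
tcp_pos: [499.3, -57.5, 153.3]
orientation: [-0.0, 0.287, 0.958, -0.0]
force: [-0.7, 0.0, 0.3]
finger_gap: 0.699
t 21.4 tcp [499.3 -57.5 153.3] yaw 56.6 tilt [-0. -0.] gap 0.699 F [-0.7  0.   0.3] j7 1.1
  rz 0.002  tx -0.1 ty -0.7 tz 72.3 mm
```

```bash
python3 -m crank '[{"tx":-0.0001,"ty":-0.0007,"tz":0.02,"rx":0,"ry":0,"rz":0,"claw":-0.4},{"tx":0,"ty":0,"tz":0.022,"rx":0,"ry":0,"rz":0,"claw":-0.4},{"tx":0,"ty":0,"tz":0.02,"rx":0,"ry":0,"rz":0,"claw":-0.4},{"tx":0,"ty":0,"tz":0.01,"rx":0,"ry":0,"rz":0,"claw":-0.4},{"tx":0,"ty":0,"tz":0,"rx":0,"ry":0,"rz":0,"claw":-0.2}]'
python3 -m crank '[{"tx":0,"ty":0,"tz":0,"rx":0,"ry":0,"rz":0,"claw":0.1},{"tx":0,"ty":0,"tz":0,"rx":0,"ry":0,"rz":0,"claw":0.3},{"tx":0,"ty":0,"tz":0,"rx":0,"ry":0,"rz":0,"claw":0.5},{"tx":0,"ty":0,"tz":0,"rx":0,"ry":0,"rz":0,"claw":0.7},{"tx":0,"ty":0,"tz":0,"rx":0,"ry":0,"rz":0,"claw":1}]'
python3 -m crank '[{"tx":0,"ty":0,"tz":0,"rx":0,"ry":0,"rz":0,"claw":1},{"tx":0,"ty":0,"tz":0,"rx":0,"ry":0,"rz":0,"claw":1},{"tx":0,"ty":0,"tz":0,"rx":0,"ry":0,"rz":0,"claw":1},{"tx":0,"ty":0,"tz":0,"rx":0,"ry":0,"rz":0,"claw":1},{"tx":0,"ty":0,"tz":-0.005,"rx":0,"ry":0,"rz":0,"claw":1}]'
python3 -m crank '[{"tx":0,"ty":0,"tz":-0.015,"rx":0,"ry":0,"rz":0,"claw":1},{"tx":0,"ty":0,"tz":-0.025,"rx":0,"ry":0,"rz":0,"claw":1},{"tx":0,"ty":0,"tz":-0.025,"rx":0,"ry":0,"rz":0,"claw":1},{"tx":0,"ty":0,"tz":-0.025,"rx":0,"ry":0,"rz":0,"claw":1},{"tx":0,"ty":0,"tz":-0.015,"rx":0,"ry":0,"rz":0,"claw":1}]'
python3 - <<'E'
from h import *
plan(528,328,28,90);arc(528,328,68,90,15,True)
E
```

```text
time: 21.95
tcp_pos: [497.8, -58.7, 80.3]
orientation: [-0.001, 0.288, 0.958, -0.001]
force: [0.3, -0.1, 0.4]
finger_gap: 0.667
time: 22.45
tcp_pos: [499.0, -58.9, 81.9]
orientation: [0.0, 0.288, 0.958, 0.0]
force: [-0.2, 0.5, -0.6]
finger_gap: 0.242
time: 22.95
tcp_pos: [498.0, -59.0, 85.9]
orientation: [-0.001, 0.288, 0.958, -0.0]
force: [-1.3, -0.1, -0.9]
finger_gap: 0.204
time: 23.45
tcp_pos: [499.2, -59.2, 193.2]
orientation: [0.001, 0.288, 0.958, 0.0]
force: [1.1, 0.5, -2.7]
finger_gap: 0.207
t 23.4 tcp [499.2 -59.2 193.2] yaw 56.5 tilt [0.002 0.   ] gap 0.207 F [ 1.1  0.5 -2.7] j7 1.06
  rz -0.585  tx -28.8 ty 387.2 tz 165.2 mm
  x15 rows: "tx":0.0062,"ty":0.0255,"tz":0.0083,"rz":-0.0390
```

```bash
python3 -m crank '[{"tx":0.0062,"ty":0.0255,"tz":0.002,"rx":0,"ry":0,"rz":-0.039,"claw":1},{"tx":0.0062,"ty":0.0255,"tz":0.002,"rx":0,"ry":0,"rz":-0.039,"claw":1},{"tx":0.0062,"ty":0.0255,"tz":0.002,"rx":0,"ry":0,"rz":-0.039,"claw":1},{"tx":0.0062,"ty":0.0255,"tz":0.002,"rx":0,"ry":0,"rz":-0.039,"claw":1},{"tx":0.0062,"ty":0.0255,"tz":0.002,"rx":0,"ry":0,"rz":-0.039,"claw":1}]'
python3 -m crank '[{"tx":0.0062,"ty":0.0255,"tz":0.007,"rx":0,"ry":0,"rz":-0.039,"claw":1},{"tx":0.0062,"ty":0.0255,"tz":0.007,"rx":0,"ry":0,"rz":-0.039,"claw":1},{"tx":0.0062,"ty":0.0255,"tz":0.007,"rx":0,"ry":0,"rz":-0.039,"claw":1},{"tx":0.0062,"ty":0.0255,"tz":0.007,"rx":0,"ry":0,"rz":-0.039,"claw":1},{"tx":0.0062,"ty":0.0255,"tz":0.007,"rx":0,"ry":0,"rz":-0.039,"claw":1}]'
python3 -m crank '[{"tx":0.0062,"ty":0.0255,"tz":0.01,"rx":0,"ry":0,"rz":-0.039,"claw":1},{"tx":0.0062,"ty":0.0255,"tz":0.01,"rx":0,"ry":0,"rz":-0.039,"claw":1},{"tx":0.0062,"ty":0.0255,"tz":0.01,"rx":0,"ry":0,"rz":-0.039,"claw":1},{"tx":0.0062,"ty":0.0255,"tz":0.01,"rx":0,"ry":0,"rz":-0.039,"claw":1},{"tx":0.0062,"ty":0.0255,"tz":0.01,"rx":0,"ry":0,"rz":-0.039,"claw":1}]'
python3 -m crank '[{"tx":0,"ty":0,"tz":0.015,"rx":0,"ry":0,"rz":0,"claw":1},{"tx":0,"ty":0,"tz":0.015,"rx":0,"ry":0,"rz":0,"claw":1},{"tx":0,"ty":0,"tz":0,"rx":0,"ry":0,"rz":0,"claw":1},{"tx":0,"ty":0,"tz":0,"rx":0,"ry":0,"rz":0,"claw":1},{"tx":0,"ty":0,"tz":0,"rx":0,"ry":0,"rz":0,"claw":1}]'
python3 - <<'E'
from h import *
plan(528,328,29.2,90)
E
```

```text
time: 23.95
tcp_pos: [533.4, 70.2, 180.5]
orientation: [-0.001, 0.191, 0.982, -0.001]
force: [0.6, 0.5, -0.7]
finger_gap: 0.205
time: 24.45
tcp_pos: [542.9, 200.2, 145.7]
orientation: [-0.0, 0.096, 0.995, -0.0]
force: [0.0, 0.6, -1.5]
finger_gap: 0.207
time: 24.95
tcp_pos: [526.6, 330.2, 95.6]
orientation: [-0.0, -0.002, 1.0, -0.0]
force: [-0.3, 0.4, -2.3]
finger_gap: 0.208
time: 25.45
tcp_pos: [528.2, 327.3, 67.4]
orientation: [0.001, 0.001, 1.0, 0.0]
force: [0.2, 0.1, -1.2]
finger_gap: 0.201
t 25.4 tcp [528.2 327.3  67.4] yaw 89.9 tilt [0.001 0.001] gap 0.201 F [ 0.2  0.1 -1.2] j7 1.14
  rz -0.002  tx 0.2 ty 0.7 tz 38.2 mm
```

```bash
python3 -m crank '[{"tx":0,"ty":0,"tz":0.012,"rx":0,"ry":0,"rz":0,"claw":1},{"tx":0,"ty":0,"tz":0.012,"rx":0,"ry":0,"rz":0,"claw":1},{"tx":0,"ty":0,"tz":0.007,"rx":0,"ry":0,"rz":0,"claw":1},{"tx":0,"ty":0,"tz":0.004,"rx":0,"ry":0,"rz":0,"claw":1},{"tx":0,"ty":0,"tz":0.002,"rx":0,"ry":0,"rz":0,"claw":1}]'
python3 -m crank '[{"tx":0,"ty":0,"tz":0.0012,"rx":0,"ry":0,"rz":0,"claw":1},{"tx":0,"ty":0,"tz":0,"rx":0,"ry":0,"rz":0,"claw":1},{"tx":0,"ty":0,"tz":0,"rx":0,"ry":0,"rz":0,"claw":1},{"tx":0,"ty":0,"tz":0,"rx":0,"ry":0,"rz":0,"claw":0.6},{"tx":0,"ty":0,"tz":0,"rx":0,"ry":0,"rz":0,"claw":0.5}]'
python3 -m crank '[{"tx":0,"ty":0,"tz":0,"rx":0,"ry":0,"rz":0,"claw":0.2},{"tx":0,"ty":0,"tz":0,"rx":0,"ry":0,"rz":0,"claw":0},{"tx":0,"ty":0,"tz":0,"rx":0,"ry":0,"rz":0,"claw":0},{"tx":0,"ty":0,"tz":0,"rx":0,"ry":0,"rz":0,"claw":0},{"tx":0,"ty":0,"tz":-0.015,"rx":0,"ry":0,"rz":0,"claw":0}]'
python3 -m crank '[{"tx":0,"ty":0,"tz":-0.025,"rx":0,"ry":0,"rz":0,"claw":-0.2},{"tx":0,"ty":0,"tz":-0.04,"rx":0,"ry":0,"rz":0,"claw":-0.2},{"tx":0,"ty":0,"tz":-0.045,"rx":0,"ry":0,"rz":0,"claw":-0.4},{"tx":0,"ty":0,"tz":-0.045,"rx":0,"ry":0,"rz":0,"claw":-0.4},{"tx":0,"ty":0,"tz":0,"rx":0,"ry":0,"rz":0,"claw":-0.4}]'
python3 - <<'E'
from h import *
T=grab('top','t6.png');S=grab('scene','s6.png')
a=cv2.resize(T['frame'][150:310,240:440,::-1],None,fx=2.6,fy=2.6,interpolation=cv2.INTER_CUBIC)
b=cv2.resize(S['frame'][150:310,60:160,::-1],None,fx=2.6,fy=2.6,interpolation=cv2.INTER_CUBIC)
cv2.imwrite('pics/c6.png',np.hstack([a,b]))
plan(0,0,0)
E
```

```text
time: 25.95
tcp_pos: [526.7, 327.7, 28.9]
orientation: [-0.001, -0.0, 1.0, -0.0]
force: [-3.6, -2.2, 9.0]
finger_gap: 0.206
time: 26.45
tcp_pos: [527.7, 328.4, 28.7]
orientation: [0.001, -0.0, 1.0, 0.0]
force: [0.2, 0.4, 0.8]
finger_gap: 0.231
time: 26.95
tcp_pos: [525.6, 327.1, 41.8]
orientation: [-0.002, -0.0, 1.0, -0.001]
force: [0.3, 0.3, -0.3]
finger_gap: 0.491
time: 27.45
tcp_pos: [531.1, 329.8, 207.3]
orientation: [0.005, 0.0, 1.0, 0.004]
force: [-0.8, -0.6, -0.8]
finger_gap: 0.69
t 27.6 tcp [528.1 328.5 200.9] yaw 90.0 tilt [0.003 0.003] gap 0.699 F [-0.7 -0.2 -0.5] j7 1.09
  rz -0.000  tx 528.1 ty -328.4 tz 200.9 mm
```

View pics/c6.png

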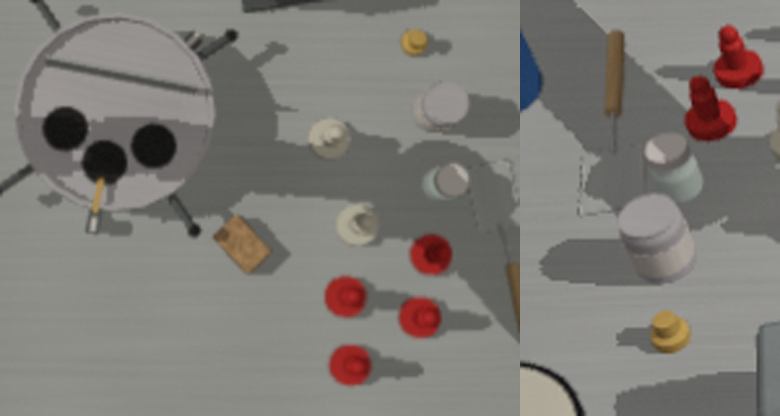

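Both dried figures are off the table, which shows three empty pads. The two fresh figures are at crop (329,137) and (358,222). Measuring their plinths.

```bash
cat >> h.py <<'E'
def fresh(f,u,v,z,rad=14,save=None):
    u,v=int(u),int(v);a=cv2.GaussianBlur(f['frame'],(3,3),0)[v-rad:v+rad+1,u-rad:u+rad+1].astype(int)
    m=((a[...,0]-a[...,2]>11)&(a[...,1]-a[...,2]>9)).astype(np.uint8)
    n,l,st,ce=cv2.connectedComponentsWithStats(m);i=1+np.argmax(st[1:,4])
    c,r=cv2.minEnclosingCircle(cv2.findContours((l==i).astype(np.uint8),0,1)[0][0])
    g=ce[i]+[u-rad,v-rad];h=np.array(c)+[u-rad,v-rad]
    print('cen px',g.round(1),'area',st[i,4],'box',st[i,:4],'r',round(r,1),'->',onz(f,*g,z)[:2].round(1),'circ',onz(f,*h,z)[:2].round(1))
E
python3 - <<'E'
from h import *
T=bot.grab_frame('top');S=bot.grab_frame('scene')
fresh(T,366.5,202.7,14);fresh(T,377.7,235.4,14)
fresh(S,165,198,14);fresh(S,173,230,14)
plan(0,0,0)
E
python3 -c "
import cv2;s=cv2.imread('pics/s6.png')[180:245,145:190];print(s[20:40:4,5:35:3].tolist()[2])"
```

```text
cen px [365.9 202.5] area 204 box [ 6  7 16 16] r 8.2 -> [ 521. -310.] circ [ 521.2 -310. ]
cen px [376.5 236.2] area 215 box [ 6  7 16 17] r 8.3 -> [ 402.6 -345. ] circ [ 402.7 -345. ]
cen px [165.6 202.3] area 290 box [ 5  5 20 24] r 12.2 -> [ 398.7 -348.8] circ [ 390.2 -352. ]
cen px [173.1 232.5] area 343 box [ 5  2 20 26] r 13.0 -> [ 515.1 -313.3] circ [ 507.8 -313. ]
t 27.6 tcp [526.5 327.8 197.8] yaw 90.0 tilt [-0.001 -0.   ] gap 0.7 F [-0.3  0.8  0.3] j7 1.09
  rz -0.000  tx 526.6 ty -327.7 tz 197.8 mm
[[102, 105, 104], [102, 104, 104], [98, 101, 102], [106, 117, 122], [111, 123, 128], [157, 173, 179], [155, 171, 177], [137, 151, 157], [139, 151, 157], [147, 150, 151]]
```

```bash
python3 - <<'E'
from h import *
arc(520.2,-310.3,120,60,20)
E
```

```text
x20 rows: "tx":-0.0076,"ty":-0.0314,"tz":0.0039,"rz":0.0262
```

```bash
python3 -m crank '[{"tx":-0.0076,"ty":-0.0314,"tz":0,"rx":0,"ry":0,"rz":0.0262,"claw":-0.4},{"tx":-0.0076,"ty":-0.0314,"tz":0,"rx":0,"ry":0,"rz":0.0262,"claw":-0.4},{"tx":-0.0076,"ty":-0.0314,"tz":0,"rx":0,"ry":0,"rz":0.0262,"claw":-0.4},{"tx":-0.0076,"ty":-0.0314,"tz":0,"rx":0,"ry":0,"rz":0.0262,"claw":-0.4},{"tx":-0.0076,"ty":-0.0314,"tz":0,"rx":0,"ry":0,"rz":0.0262,"claw":-0.4}]'
python3 -m crank '[{"tx":-0.0076,"ty":-0.0314,"tz":0,"rx":0,"ry":0,"rz":0.0262,"claw":-0.4},{"tx":-0.0076,"ty":-0.0314,"tz":0,"rx":0,"ry":0,"rz":0.0262,"claw":-0.4},{"tx":-0.0076,"ty":-0.0314,"tz":0,"rx":0,"ry":0,"rz":0.0262,"claw":-0.4},{"tx":-0.0076,"ty":-0.0314,"tz":0,"rx":0,"ry":0,"rz":0.0262,"claw":-0.4},{"tx":-0.0076,"ty":-0.0314,"tz":0,"rx":0,"ry":0,"rz":0.0262,"claw":-0.4}]'
python3 -m crank '[{"tx":-0.0076,"ty":-0.0314,"tz":0.008,"rx":0,"ry":0,"rz":0.0262,"claw":-0.4},{"tx":-0.0076,"ty":-0.0314,"tz":0.008,"rx":0,"ry":0,"rz":0.0262,"claw":-0.4},{"tx":-0.0076,"ty":-0.0314,"tz":0.008,"rx":0,"ry":0,"rz":0.0262,"claw":-0.4},{"tx":-0.0076,"ty":-0.0314,"tz":0.008,"rx":0,"ry":0,"rz":0.0262,"claw":-0.4},{"tx":-0.0076,"ty":-0.0314,"tz":0.008,"rx":0,"ry":0,"rz":0.0262,"claw":-0.4}]'
python3 -m crank '[{"tx":-0.0076,"ty":-0.0314,"tz":0.008,"rx":0,"ry":0,"rz":0.0262,"claw":-0.4},{"tx":-0.0076,"ty":-0.0314,"tz":0.008,"rx":0,"ry":0,"rz":0.0262,"claw":-0.4},{"tx":-0.0076,"ty":-0.0314,"tz":0.008,"rx":0,"ry":0,"rz":0.0262,"claw":-0.4},{"tx":-0.0076,"ty":-0.0314,"tz":0.008,"rx":0,"ry":0,"rz":0.0262,"claw":-0.4},{"tx":-0.0076,"ty":-0.0314,"tz":0.008,"rx":0,"ry":0,"rz":0.0262,"claw":-0.4}]'
python3 -m crank '[{"tx":0,"ty":0,"tz":0,"rx":0,"ry":0,"rz":0,"claw":-0.4},{"tx":0,"ty":0,"tz":0,"rx":0,"ry":0,"rz":0,"claw":-0.4},{"tx":0,"ty":0,"tz":0,"rx":0,"ry":0,"rz":0,"claw":-0.4},{"tx":0,"ty":0,"tz":0,"rx":0,"ry":0,"rz":0,"claw":-0.4},{"tx":0,"ty":0,"tz":0,"rx":0,"ry":0,"rz":0,"claw":-0.4}]'
python3 - <<'E'
from h import *
plan(520.2,-310.3,22,60)
S=bot.grab_frame('scene');fresh(S,165,198,14);fresh(S,173,230,14)
E
```

```text
time: 28.15
tcp_pos: [557.2, 165.5, 198.2]
orientation: [-0.0, 0.068, 0.998, -0.0]
force: [-0.1, -0.3, -0.0]
finger_gap: 0.701
time: 28.65
tcp_pos: [565.1, 4.5, 198.4]
orientation: [0.0, 0.133, 0.991, 0.0]
force: [0.8, 0.1, 0.3]
finger_gap: 0.698
time: 29.15
tcp_pos: [552.0, -156.1, 158.1]
orientation: [0.0, 0.197, 0.98, 0.0]
force: [1.0, -0.1, 0.3]
finger_gap: 0.7
time: 29.65
tcp_pos: [518.1, -313.7, 118.2]
orientation: [0.0, 0.261, 0.965, 0.0]
force: [0.8, 0.1, 0.2]
finger_gap: 0.701
time: 30.15
tcp_pos: [520.7, -309.5, 118.6]
orientation: [0.0, 0.258, 0.966, 0.0]
force: [-0.2, -0.3, 0.6]
finger_gap: 0.698
t 30.1 tcp [ 520.7 -309.5  118.6] yaw 60.1 tilt [0.001 0.001] gap 0.698 F [-0.2 -0.3  0.6] j7 1.81
  rz 0.002  tx 0.1 ty -0.9 tz 96.6 mm
cen px [164.7 206.8] area 126 box [ 6 17 16 12] r 7.9 -> [ 416.7 -348.9] circ [ 419.6 -349.2]
cen px [173.1 232.5] area 345 box [ 4  2 21 26] r 13.0 -> [ 515.1 -313.2] circ [ 507.8 -313. ]
```

```bash
python3 -m crank '[{"tx":0,"ty":-0.0009,"tz":0.025,"rx":0,"ry":0,"rz":0,"claw":-0.4},{"tx":0,"ty":0,"tz":0.028,"rx":0,"ry":0,"rz":0,"claw":-0.4},{"tx":0,"ty":0,"tz":0.025,"rx":0,"ry":0,"rz":0,"claw":-0.4},{"tx":0,"ty":0,"tz":0.013,"rx":0,"ry":0,"rz":0,"claw":-0.4},{"tx":0,"ty":0,"tz":0.005,"rx":0,"ry":0,"rz":0,"claw":-0.4}]'
python3 -m crank '[{"tx":0,"ty":0,"tz":0,"rx":0,"ry":0,"rz":0,"claw":-0.1},{"tx":0,"ty":0,"tz":0,"rx":0,"ry":0,"rz":0,"claw":0.2},{"tx":0,"ty":0,"tz":0,"rx":0,"ry":0,"rz":0,"claw":0.4},{"tx":0,"ty":0,"tz":0,"rx":0,"ry":0,"rz":0,"claw":0.7},{"tx":0,"ty":0,"tz":0,"rx":0,"ry":0,"rz":0,"claw":1}]'
python3 -m crank '[{"tx":0,"ty":0,"tz":0,"rx":0,"ry":0,"rz":0,"claw":1},{"tx":0,"ty":0,"tz":0,"rx":0,"ry":0,"rz":0,"claw":1},{"tx":0,"ty":0,"tz":0,"rx":0,"ry":0,"rz":0,"claw":1},{"tx":0,"ty":0,"tz":0,"rx":0,"ry":0,"rz":0,"claw":1},{"tx":0,"ty":0,"tz":0,"rx":0,"ry":0,"rz":0,"claw":1}]'
python3 - <<'E'
from h import *
plan(520.2,-310.3,22,60)
E
python3 -m crank '[{"tx":0,"ty":0,"tz":-0.01,"rx":0,"ry":0,"rz":0,"claw":1},{"tx":0,"ty":0,"tz":-0.03,"rx":0,"ry":0,"rz":0,"claw":1},{"tx":0,"ty":0,"tz":-0.035,"rx":0,"ry":0,"rz":0,"claw":1},{"tx":0,"ty":0,"tz":-0.035,"rx":0,"ry":0,"rz":0,"claw":1},{"tx":0,"ty":0,"tz":-0.035,"rx":0,"ry":0,"rz":0,"claw":1}]'
python3 - <<'E'
from h import *
plan(525.3,43.8,130,60);arc(525.3,43.8,130,60,10)
E
```

```text
time: 30.7
tcp_pos: [519.1, -310.6, 21.2]
orientation: [-0.001, 0.259, 0.966, 0.0]
force: [0.1, 0.7, -0.1]
finger_gap: 0.7
time: 31.2
tcp_pos: [519.9, -311.6, 22.9]
orientation: [0.001, 0.259, 0.966, 0.0]
force: [-0.1, -0.9, 0.0]
finger_gap: 0.334
time: 31.7
tcp_pos: [519.9, -311.6, 22.9]
orientation: [0.0, 0.259, 0.966, 0.0]
force: [-0.5, 0.7, 6.2]
finger_gap: 0.309
t 31.7 tcp [ 519.9 -311.6   22.9] yaw 60.0 tilt [0.001 0.   ] gap 0.309 F [-0.5  0.7  6.2] j7 1.88
  rz -0.000  tx 0.4 ty 1.2 tz 0.9 mm
time: 32.2
tcp_pos: [518.9, -311.2, 168.4]
orientation: [-0.001, 0.259, 0.966, 0.0]
force: [0.2, 0.3, -1.2]
finger_gap: 0.313
t 32.2 tcp [ 518.9 -311.2  168.4] yaw 60.0 tilt [-0.001  0.   ] gap 0.313 F [ 0.2  0.3 -1.2] j7 1.78
  rz -0.001  tx 172.0 ty 310.7 tz 38.4 mm
  x10 rows: "tx":0.0172,"ty":0.0311,"tz":0.0038,"rz":-0.0001
```

```bash
python3 -m crank '[{"tx":0.0172,"ty":0.0311,"tz":0,"rx":0,"ry":0,"rz":0,"claw":1},{"tx":0.0172,"ty":0.0311,"tz":0,"rx":0,"ry":0,"rz":0,"claw":1},{"tx":0.0172,"ty":0.0311,"tz":0,"rx":0,"ry":0,"rz":0,"claw":1},{"tx":0.0172,"ty":0.0311,"tz":0,"rx":0,"ry":0,"rz":0,"claw":1},{"tx":0.0172,"ty":0.0311,"tz":0,"rx":0,"ry":0,"rz":0,"claw":1}]'
python3 -m crank '[{"tx":0.0172,"ty":0.0311,"tz":0.004,"rx":0,"ry":0,"rz":0,"claw":1},{"tx":0.0172,"ty":0.0311,"tz":0.004,"rx":0,"ry":0,"rz":0,"claw":1},{"tx":0.0172,"ty":0.0311,"tz":0.004,"rx":0,"ry":0,"rz":0,"claw":1},{"tx":0.0172,"ty":0.0311,"tz":0.004,"rx":0,"ry":0,"rz":0,"claw":1},{"tx":0.0172,"ty":0.0311,"tz":0.004,"rx":0,"ry":0,"rz":0,"claw":1}]'
python3 -m crank '[{"tx":0,"ty":0,"tz":0.01,"rx":0,"ry":0,"rz":0,"claw":1},{"tx":0,"ty":0,"tz":0.01,"rx":0,"ry":0,"rz":0,"claw":1},{"tx":0,"ty":0,"tz":0.01,"rx":0,"ry":0,"rz":0,"claw":1},{"tx":0,"ty":0,"tz":0,"rx":0,"ry":0,"rz":0,"claw":1},{"tx":0,"ty":0,"tz":0,"rx":0,"ry":0,"rz":0,"claw":1}]'
python3 -m crank '[{"tx":0,"ty":0,"tz":0,"rx":0,"ry":0,"rz":0,"claw":1},{"tx":0,"ty":0,"tz":0,"rx":0,"ry":0,"rz":0,"claw":1},{"tx":0,"ty":0,"tz":0,"rx":0,"ry":0,"rz":0,"claw":1},{"tx":0,"ty":0,"tz":0,"rx":0,"ry":0,"rz":0,"claw":1},{"tx":0,"ty":0,"tz":0,"rx":0,"ry":0,"rz":0,"claw":1}]'
python3 - <<'E'
from h import *
plan(525.3,43.8,80,60)
E
```

```text
time: 32.7
tcp_pos: [522.2, -132.4, 167.2]
orientation: [-0.0, 0.259, 0.966, 0.0]
force: [1.0, 0.3, -1.0]
finger_gap: 0.311
time: 33.2
tcp_pos: [525.6, 45.1, 147.2]
orientation: [-0.0, 0.259, 0.966, 0.0]
force: [0.3, 0.1, -2.3]
finger_gap: 0.31
time: 33.7
tcp_pos: [526.1, 42.5, 117.2]
orientation: [-0.0, 0.26, 0.966, -0.0]
force: [0.2, 0.0, -2.7]
finger_gap: 0.312
time: 34.2
tcp_pos: [526.3, 43.9, 117.5]
orientation: [0.0, 0.259, 0.966, 0.0]
force: [0.5, 0.2, -1.2]
finger_gap: 0.307
t 34.2 tcp [526.3  43.9 117.5] yaw 60.0 tilt [0. 0.] gap 0.307 F [ 0.5  0.2 -1.2] j7 1.03
  rz -0.000  tx 0.8 ty -0.6 tz 37.5 mm
```

```bash
python3 -m crank '[{"tx":0.0008,"ty":-0.0006,"tz":0.012,"rx":0,"ry":0,"rz":0,"claw":1},{"tx":0,"ty":0,"tz":0.012,"rx":0,"ry":0,"rz":0,"claw":1},{"tx":0,"ty":0,"tz":0.007,"rx":0,"ry":0,"rz":0,"claw":1},{"tx":0,"ty":0,"tz":0.004,"rx":0,"ry":0,"rz":0,"claw":1},{"tx":0,"ty":0,"tz":0.0015,"rx":0,"ry":0,"rz":0,"claw":1}]'
python3 -m crank '[{"tx":0,"ty":0,"tz":0.001,"rx":0,"ry":0,"rz":0,"claw":1},{"tx":0,"ty":0,"tz":0,"rx":0,"ry":0,"rz":0,"claw":1},{"tx":0,"ty":0,"tz":0,"rx":0,"ry":0,"rz":0,"claw":1},{"tx":0,"ty":0,"tz":0,"rx":0,"ry":0,"rz":0,"claw":0.35},{"tx":0,"ty":0,"tz":0,"rx":0,"ry":0,"rz":0,"claw":0.2}]'
python3 -m crank '[{"tx":0,"ty":0,"tz":0,"rx":0,"ry":0,"rz":0,"claw":0},{"tx":0,"ty":0,"tz":0,"rx":0,"ry":0,"rz":0,"claw":-0.2},{"tx":0,"ty":0,"tz":0,"rx":0,"ry":0,"rz":0,"claw":-0.2},{"tx":0,"ty":0,"tz":0,"rx":0,"ry":0,"rz":0,"claw":-0.2},{"tx":0,"ty":0,"tz":-0.015,"rx":0,"ry":0,"rz":0,"claw":-0.2}]'
python3 -m crank '[{"tx":0,"ty":0,"tz":-0.025,"rx":0,"ry":0,"rz":0,"claw":-0.2},{"tx":0,"ty":0,"tz":-0.03,"rx":0,"ry":0,"rz":0,"claw":-0.2},{"tx":0,"ty":0,"tz":-0.03,"rx":0,"ry":0,"rz":0,"claw":-0.4},{"tx":0,"ty":0,"tz":0,"rx":0,"ry":0,"rz":0,"claw":-0.4},{"tx":0,"ty":0,"tz":0,"rx":0,"ry":0,"rz":0,"claw":-0.4}]'
python3 - <<'E'
from h import *
T=grab('top','t7.png')
fresh(T,376.5,236,14)
arc(401.8,-345.5,120,30,15,True);plan(401.8,-345.5,120,60)
E
```

```text
time: 34.7
tcp_pos: [524.8, 43.6, 80.1]
orientation: [-0.0, 0.259, 0.966, -0.0]
force: [-0.6, 0.4, -1.1]
finger_gap: 0.307
time: 35.2
tcp_pos: [525.6, 43.9, 80.2]
orientation: [0.0, 0.259, 0.966, 0.0]
force: [-0.3, 0.2, 0.1]
finger_gap: 0.358
time: 35.7
tcp_pos: [523.6, 43.5, 93.8]
orientation: [-0.002, 0.259, 0.966, -0.001]
force: [-0.1, 0.7, -0.2]
finger_gap: 0.597
time: 36.2
tcp_pos: [525.8, 43.9, 181.2]
orientation: [0.001, 0.259, 0.966, 0.001]
force: [-0.1, -0.4, -0.0]
finger_gap: 0.688
cen px [376.6 236.4] area 210 box [ 7  7 16 16] r 8.3 -> [ 401.9 -345.4] circ [ 402.3 -345.5]
  x15 rows: "tx":-0.0123,"ty":-0.0247,"tz":0.0040,"rz":0.0349
t 36.2 tcp [525.   43.8 180.1] yaw 60.0 tilt [0.    0.001] gap 0.692 F [ 0.1 -0.2 -1.1] j7 0.98
  rz -0.000  tx -88.0 ty -398.8 tz 60.1 mm
```

```bash
python3 -m crank '[{"tx":-0.0123,"ty":-0.0247,"tz":0,"rx":0,"ry":0,"rz":0.0349,"claw":-0.4},{"tx":-0.0123,"ty":-0.0247,"tz":0,"rx":0,"ry":0,"rz":0.0349,"claw":-0.4},{"tx":-0.0123,"ty":-0.0247,"tz":0,"rx":0,"ry":0,"rz":0.0349,"claw":-0.4},{"tx":-0.0123,"ty":-0.0247,"tz":0,"rx":0,"ry":0,"rz":0.0349,"claw":-0.4},{"tx":-0.0123,"ty":-0.0247,"tz":0,"rx":0,"ry":0,"rz":0.0349,"claw":-0.4}]'
python3 -m crank '[{"tx":-0.0123,"ty":-0.0247,"tz":0.006,"rx":0,"ry":0,"rz":0.0349,"claw":-0.4},{"tx":-0.0123,"ty":-0.0247,"tz":0.006,"rx":0,"ry":0,"rz":0.0349,"claw":-0.4},{"tx":-0.0123,"ty":-0.0247,"tz":0.006,"rx":0,"ry":0,"rz":0.0349,"claw":-0.4},{"tx":-0.0123,"ty":-0.0247,"tz":0.006,"rx":0,"ry":0,"rz":0.0349,"claw":-0.4},{"tx":-0.0123,"ty":-0.0247,"tz":0.006,"rx":0,"ry":0,"rz":0.0349,"claw":-0.4}]'
python3 -m crank '[{"tx":-0.0123,"ty":-0.0247,"tz":0.006,"rx":0,"ry":0,"rz":0.0349,"claw":-0.4},{"tx":-0.0123,"ty":-0.0247,"tz":0.006,"rx":0,"ry":0,"rz":0.0349,"claw":-0.4},{"tx":-0.0123,"ty":-0.0247,"tz":0.006,"rx":0,"ry":0,"rz":0.0349,"claw":-0.4},{"tx":-0.0123,"ty":-0.0247,"tz":0.006,"rx":0,"ry":0,"rz":0.0349,"claw":-0.4},{"tx":-0.0123,"ty":-0.0247,"tz":0.006,"rx":0,"ry":0,"rz":0.0349,"claw":-0.4}]'
python3 -m crank '[{"tx":0,"ty":0,"tz":0,"rx":0,"ry":0,"rz":0,"claw":-0.4},{"tx":0,"ty":0,"tz":0,"rx":0,"ry":0,"rz":0,"claw":-0.4},{"tx":0,"ty":0,"tz":0,"rx":0,"ry":0,"rz":0,"claw":-0.4},{"tx":0,"ty":0,"tz":0,"rx":0,"ry":0,"rz":0,"claw":-0.4},{"tx":0,"ty":0,"tz":0,"rx":0,"ry":0,"rz":0,"claw":-0.4}]'
python3 - <<'E'
from h import *
plan(401.8,-345.5,22,30)
S=grab('scene','s8.png');T=grab('top','t8.png');u,v=proj(S,[401,-345,14]);fresh(S,u,v,14);u,v=proj(T,[525.3,43.8,71]);fresh(T,u,v,71)
E
```

```text
time: 36.75
tcp_pos: [506.2, -96.0, 179.7]
orientation: [-0.0, 0.344, 0.939, -0.0]
force: [0.1, 0.5, -1.0]
finger_gap: 0.701
time: 37.25
tcp_pos: [464.4, -226.8, 149.7]
orientation: [0.0, 0.424, 0.905, 0.0]
force: [0.4, 0.5, -0.4]
finger_gap: 0.697
time: 37.75
tcp_pos: [400.2, -348.6, 119.7]
orientation: [0.0, 0.502, 0.865, 0.0]
force: [1.1, -0.3, -0.2]
finger_gap: 0.702
time: 38.25
tcp_pos: [402.6, -345.7, 120.0]
orientation: [0.0, 0.499, 0.866, 0.0]
force: [0.2, 0.6, -0.7]
finger_gap: 0.696
t 38.2 tcp [ 402.6 -345.7  120. ] yaw 30.1 tilt [0.001 0.   ] gap 0.696 F [ 0.2  0.6 -0.7] j7 1.4
  rz 0.002  tx 0.6 ty -0.6 tz 98.0 mm
cen px [165.6 201.5] area 309 box [ 5  0 19 25] r 12.4 -> [ 395.6 -349.3] circ [ 388.4 -351.8]
cen px [264.5 198.6] area 211 box [ 7  7 16 16] r 8.2 -> [525.6  44.7] circ [525.1  44.1]
```

Fresh 1 stands on pad0 at (525.6,44.7) against a target of (525.3,43.8). Picking fresh 2.

```bash
python3 -m crank '[{"tx":0.0006,"ty":-0.0006,"tz":0.026,"rx":0,"ry":0,"rz":0,"claw":-0.4},{"tx":0,"ty":0,"tz":0.028,"rx":0,"ry":0,"rz":0,"claw":-0.4},{"tx":0,"ty":0,"tz":0.025,"rx":0,"ry":0,"rz":0,"claw":-0.4},{"tx":0,"ty":0,"tz":0.013,"rx":0,"ry":0,"rz":0,"claw":-0.4},{"tx":0,"ty":0,"tz":0.005,"rx":0,"ry":0,"rz":0,"claw":-0.4}]'
python3 -m crank '[{"tx":0,"ty":0,"tz":0,"rx":0,"ry":0,"rz":0,"claw":-0.1},{"tx":0,"ty":0,"tz":0,"rx":0,"ry":0,"rz":0,"claw":0.2},{"tx":0,"ty":0,"tz":0,"rx":0,"ry":0,"rz":0,"claw":0.4},{"tx":0,"ty":0,"tz":0,"rx":0,"ry":0,"rz":0,"claw":0.7},{"tx":0,"ty":0,"tz":0,"rx":0,"ry":0,"rz":0,"claw":1}]'
python3 -m crank '[{"tx":0,"ty":0,"tz":0,"rx":0,"ry":0,"rz":0,"claw":1},{"tx":0,"ty":0,"tz":0,"rx":0,"ry":0,"rz":0,"claw":1},{"tx":0,"ty":0,"tz":0,"rx":0,"ry":0,"rz":0,"claw":1},{"tx":0,"ty":0,"tz":0,"rx":0,"ry":0,"rz":0,"claw":1},{"tx":0,"ty":0,"tz":0,"rx":0,"ry":0,"rz":0,"claw":1}]'
python3 - <<'E'
from h import *
plan(401.8,-345.5,22,30)
E
python3 -m crank '[{"tx":0,"ty":0,"tz":-0.01,"rx":0,"ry":0,"rz":0,"claw":1},{"tx":0,"ty":0,"tz":-0.03,"rx":0,"ry":0,"rz":0,"claw":1},{"tx":0,"ty":0,"tz":-0.035,"rx":0,"ry":0,"rz":0,"claw":1},{"tx":0,"ty":0,"tz":-0.035,"rx":0,"ry":0,"rz":0,"claw":1},{"tx":0,"ty":0,"tz":-0.035,"rx":0,"ry":0,"rz":0,"claw":1}]'
python3 - <<'E'
from h import *
plan(502.6,-71.7,130,30);arc(502.6,-71.7,130,30,10)
E
```

```text
time: 38.85
tcp_pos: [400.5, -345.6, 21.8]
orientation: [-0.001, 0.5, 0.866, -0.0]
force: [1.2, -0.3, -0.5]
finger_gap: 0.698
time: 39.35
tcp_pos: [401.5, -346.3, 23.4]
orientation: [0.001, 0.5, 0.866, 0.0]
force: [1.0, 1.3, 1.4]
finger_gap: 0.334
time: 39.85
tcp_pos: [401.5, -346.3, 23.3]
orientation: [0.0, 0.5, 0.866, 0.0]
force: [-1.3, 1.0, 6.0]
finger_gap: 0.309
t 39.9 tcp [ 401.5 -346.3   23.3] yaw 30.0 tilt [0.001 0.   ] gap 0.309 F [-1.3  1.   6. ] j7 1.53
  rz -0.000  tx 0.5 ty 0.6 tz 1.3 mm
time: 40.35
tcp_pos: [400.2, -346.3, 169.0]
orientation: [-0.0, 0.5, 0.866, -0.0]
force: [0.7, 0.5, 0.5]
finger_gap: 0.309
t 40.4 tcp [ 400.2 -346.3  169. ] yaw 29.9 tilt [-0.001  0.   ] gap 0.309 F [0.7 0.5 0.5] j7 1.34
  rz -0.001  tx 186.6 ty 226.0 tz 39.0 mm
  x10 rows: "tx":0.0187,"ty":0.0226,"tz":0.0039,"rz":-0.0001
```

```bash
python3 -m crank '[{"tx":0.0187,"ty":0.0226,"tz":0,"rx":0,"ry":0,"rz":0,"claw":1},{"tx":0.0187,"ty":0.0226,"tz":0,"rx":0,"ry":0,"rz":0,"claw":1},{"tx":0.0187,"ty":0.0226,"tz":0,"rx":0,"ry":0,"rz":0,"claw":1},{"tx":0.0187,"ty":0.0226,"tz":0,"rx":0,"ry":0,"rz":0,"claw":1},{"tx":0.0187,"ty":0.0226,"tz":0,"rx":0,"ry":0,"rz":0,"claw":1}]'
python3 -m crank '[{"tx":0.0187,"ty":0.0226,"tz":0.004,"rx":0,"ry":0,"rz":0,"claw":1},{"tx":0.0187,"ty":0.0226,"tz":0.004,"rx":0,"ry":0,"rz":0,"claw":1},{"tx":0.0187,"ty":0.0226,"tz":0.004,"rx":0,"ry":0,"rz":0,"claw":1},{"tx":0.0187,"ty":0.0226,"tz":0.004,"rx":0,"ry":0,"rz":0,"claw":1},{"tx":0.0187,"ty":0.0226,"tz":0.004,"rx":0,"ry":0,"rz":0,"claw":1}]'
python3 -m crank '[{"tx":0,"ty":0,"tz":0.01,"rx":0,"ry":0,"rz":0,"claw":1},{"tx":0,"ty":0,"tz":0.01,"rx":0,"ry":0,"rz":0,"claw":1},{"tx":0,"ty":0,"tz":0.01,"rx":0,"ry":0,"rz":0,"claw":1},{"tx":0,"ty":0,"tz":0,"rx":0,"ry":0,"rz":0,"claw":1},{"tx":0,"ty":0,"tz":0,"rx":0,"ry":0,"rz":0,"claw":1}]'
python3 -m crank '[{"tx":0,"ty":0,"tz":0,"rx":0,"ry":0,"rz":0,"claw":1},{"tx":0,"ty":0,"tz":0,"rx":0,"ry":0,"rz":0,"claw":1},{"tx":0,"ty":0,"tz":0,"rx":0,"ry":0,"rz":0,"claw":1},{"tx":0,"ty":0,"tz":0,"rx":0,"ry":0,"rz":0,"claw":1},{"tx":0,"ty":0,"tz":0,"rx":0,"ry":0,"rz":0,"claw":1}]'
python3 - <<'E'
from h import *
plan(502.6,-71.7,80.4,30)
E
```

```text
time: 40.85
tcp_pos: [452.0, -207.8, 167.9]
orientation: [-0.0, 0.5, 0.866, 0.0]
force: [0.4, -0.3, -1.2]
finger_gap: 0.309
time: 41.35
tcp_pos: [503.2, -70.5, 147.8]
orientation: [-0.0, 0.5, 0.866, 0.0]
force: [0.9, 1.0, -1.7]
finger_gap: 0.31
time: 41.85
tcp_pos: [502.9, -72.4, 117.7]
orientation: [-0.0, 0.501, 0.866, -0.0]
force: [-0.4, -0.0, -1.0]
finger_gap: 0.308
time: 42.35
tcp_pos: [503.4, -71.2, 118.0]
orientation: [0.0, 0.5, 0.866, 0.0]
force: [0.5, 0.2, -1.4]
finger_gap: 0.31
t 42.4 tcp [503.4 -71.2 118. ] yaw 30.0 tilt [0. 0.] gap 0.31 F [ 0.5  0.2 -1.4] j7 0.72
  rz 0.000  tx -0.0 ty -1.0 tz 37.6 mm
```

```bash
python3 -m crank '[{"tx":0,"ty":-0.001,"tz":0.012,"rx":0,"ry":0,"rz":0,"claw":1},{"tx":0,"ty":0,"tz":0.012,"rx":0,"ry":0,"rz":0,"claw":1},{"tx":0,"ty":0,"tz":0.007,"rx":0,"ry":0,"rz":0,"claw":1},{"tx":0,"ty":0,"tz":0.004,"rx":0,"ry":0,"rz":0,"claw":1},{"tx":0,"ty":0,"tz":0.0015,"rx":0,"ry":0,"rz":0,"claw":1}]'
python3 -m crank '[{"tx":0,"ty":0,"tz":0.001,"rx":0,"ry":0,"rz":0,"claw":1},{"tx":0,"ty":0,"tz":0,"rx":0,"ry":0,"rz":0,"claw":1},{"tx":0,"ty":0,"tz":0,"rx":0,"ry":0,"rz":0,"claw":1},{"tx":0,"ty":0,"tz":0,"rx":0,"ry":0,"rz":0,"claw":0.35},{"tx":0,"ty":0,"tz":0,"rx":0,"ry":0,"rz":0,"claw":0.2}]'
python3 -m crank '[{"tx":0,"ty":0,"tz":0,"rx":0,"ry":0,"rz":0,"claw":0},{"tx":0,"ty":0,"tz":0,"rx":0,"ry":0,"rz":0,"claw":-0.2},{"tx":0,"ty":0,"tz":0,"rx":0,"ry":0,"rz":0,"claw":-0.2},{"tx":0,"ty":0,"tz":0,"rx":0,"ry":0,"rz":0,"claw":-0.2},{"tx":0,"ty":0,"tz":-0.015,"rx":0,"ry":0,"rz":0,"claw":-0.2}]'
python3 -m crank '[{"tx":0,"ty":0,"tz":-0.025,"rx":0,"ry":0,"rz":0,"claw":-0.2},{"tx":0,"ty":0,"tz":-0.035,"rx":0,"ry":0,"rz":0,"claw":-0.2},{"tx":0,"ty":0,"tz":-0.035,"rx":0,"ry":0,"rz":0,"claw":-0.2},{"tx":0,"ty":0,"tz":0,"rx":0,"ry":0,"rz":0,"claw":0},{"tx":0,"ty":0,"tz":0,"rx":0,"ry":0,"rz":0,"claw":0}]'
python3 - <<'E'
from h import *
plan(639.3,-157.5,180,-146.1,True);arc(639.3,-157.5,180,-146.1,25,True)
E
```

```text
time: 42.85
tcp_pos: [502.0, -71.9, 80.6]
orientation: [-0.0, 0.5, 0.866, -0.001]
force: [0.9, -0.9, -1.2]
finger_gap: 0.314
time: 43.35
tcp_pos: [502.8, -71.7, 80.7]
orientation: [0.0, 0.5, 0.866, 0.0]
force: [0.3, -0.0, 0.2]
finger_gap: 0.355
time: 43.85
tcp_pos: [500.9, -71.7, 94.4]
orientation: [-0.001, 0.5, 0.866, -0.001]
force: [-0.5, 0.4, 0.2]
finger_gap: 0.597
time: 44.35
tcp_pos: [503.2, -71.8, 191.8]
orientation: [0.001, 0.5, 0.866, 0.001]
force: [-0.4, -0.0, -0.6]
finger_gap: 0.524
t 44.4 tcp [503.2 -71.8 191.8] yaw 30.0 tilt [0.003 0.001] gap 0.524 F [-0.4 -0.  -0.6] j7 0.64
  rz 3.073  tx 147.1 ty -65.2 tz 11.8 mm
  x25 rows: "tx":0.0038,"ty":0.0091,"tz":0.0005,"rz":0.1229
```

```bash
python3 -m crank '[{"tx":0.0038,"ty":0.0091,"tz":0,"rx":0,"ry":0,"rz":0.1229,"claw":0},{"tx":0.0038,"ty":0.0091,"tz":0,"rx":0,"ry":0,"rz":0.1229,"claw":0},{"tx":0.0038,"ty":0.0091,"tz":0,"rx":0,"ry":0,"rz":0.1229,"claw":0},{"tx":0.0038,"ty":0.0091,"tz":0,"rx":0,"ry":0,"rz":0.1229,"claw":0},{"tx":0.0038,"ty":0.0091,"tz":0,"rx":0,"ry":0,"rz":0.1229,"claw":0}]'
python3 -m crank '[{"tx":0.0038,"ty":0.0091,"tz":0,"rx":0,"ry":0,"rz":0.1229,"claw":0},{"tx":0.0038,"ty":0.0091,"tz":0,"rx":0,"ry":0,"rz":0.1229,"claw":0},{"tx":0.0038,"ty":0.0091,"tz":0,"rx":0,"ry":0,"rz":0.1229,"claw":0},{"tx":0.0038,"ty":0.0091,"tz":0,"rx":0,"ry":0,"rz":0.1229,"claw":0},{"tx":0.0038,"ty":0.0091,"tz":0,"rx":0,"ry":0,"rz":0.1229,"claw":0}]'
python3 -m crank '[{"tx":0.0038,"ty":0.0091,"tz":0,"rx":0,"ry":0,"rz":0.1229,"claw":0},{"tx":0.0038,"ty":0.0091,"tz":0,"rx":0,"ry":0,"rz":0.1229,"claw":0},{"tx":0.0038,"ty":0.0091,"tz":0,"rx":0,"ry":0,"rz":0.1229,"claw":0},{"tx":0.0038,"ty":0.0091,"tz":0,"rx":0,"ry":0,"rz":0.1229,"claw":0},{"tx":0.0038,"ty":0.0091,"tz":0,"rx":0,"ry":0,"rz":0.1229,"claw":0}]'
python3 -m crank '[{"tx":0.0038,"ty":0.0091,"tz":0,"rx":0,"ry":0,"rz":0.1229,"claw":0},{"tx":0.0038,"ty":0.0091,"tz":0,"rx":0,"ry":0,"rz":0.1229,"claw":0},{"tx":0.0038,"ty":0.0091,"tz":0,"rx":0,"ry":0,"rz":0.1229,"claw":0},{"tx":0.0038,"ty":0.0091,"tz":0,"rx":0,"ry":0,"rz":0.1229,"claw":0},{"tx":0.0038,"ty":0.0091,"tz":0,"rx":0,"ry":0,"rz":0.1229,"claw":0}]'
python3 -m crank '[{"tx":0.0038,"ty":0.0091,"tz":0,"rx":0,"ry":0,"rz":0.1229,"claw":0},{"tx":0.0038,"ty":0.0091,"tz":0,"rx":0,"ry":0,"rz":0.1229,"claw":0},{"tx":0.0038,"ty":0.0091,"tz":0,"rx":0,"ry":0,"rz":0.1229,"claw":0},{"tx":0.0038,"ty":0.0091,"tz":0,"rx":0,"ry":0,"rz":0.1229,"claw":0},{"tx":0.0038,"ty":0.0091,"tz":0,"rx":0,"ry":0,"rz":0.1229,"claw":0}]'
python3 -m crank '[{"tx":0,"ty":0,"tz":0,"rx":0,"ry":0,"rz":0,"claw":0},{"tx":0,"ty":0,"tz":0,"rx":0,"ry":0,"rz":0,"claw":0},{"tx":0,"ty":0,"tz":0,"rx":0,"ry":0,"rz":0,"claw":0},{"tx":0,"ty":0,"tz":0,"rx":0,"ry":0,"rz":0,"claw":0},{"tx":0,"ty":0,"tz":0,"rx":0,"ry":0,"rz":0,"claw":0}]'
python3 - <<'E'
from h import *
S=grab('scene','s9.png');T=grab('top','t9.png')
plan(639.3,-157.5,41,-146.1)
for n,a in(('pad0',108.9),('pad2',228.9)):
    u,v=proj(T,[547.3+68*np.cos(np.radians(a)),-20.5+68*np.sin(np.radians(a)),71]);fresh(T,u,v,71)
cv2.imwrite('pics/s9c.png',cv2.resize(S['frame'][150:320,60:360,::-1],None,fx=2.6,fy=2.6,interpolation=cv2.INTER_CUBIC))
E
```

```text
time: 44.85
tcp_pos: [539.7, -41.1, 189.2]
orientation: [-0.001, 0.74, 0.672, -0.001]
force: [0.2, -0.2, 0.4]
finger_gap: 0.502
time: 45.35
tcp_pos: [588.4, -38.4, 189.1]
orientation: [-0.0, 0.909, 0.417, -0.001]
force: [0.5, 0.2, 0.1]
finger_gap: 0.5
time: 45.85
tcp_pos: [629.7, -64.2, 188.9]
orientation: [0.0, 0.992, 0.123, -0.001]
force: [-0.3, -0.6, -0.3]
finger_gap: 0.496
time: 46.35
tcp_pos: [648.5, -109.2, 188.9]
orientation: [0.0, 0.983, -0.184, -0.001]
force: [-0.5, -0.4, -0.3]
finger_gap: 0.499
time: 46.85
tcp_pos: [637.9, -156.8, 188.9]
orientation: [0.001, 0.881, -0.472, -0.001]
force: [-0.1, -0.3, -0.5]
finger_gap: 0.498
time: 47.35
tcp_pos: [639.0, -155.8, 190.3]
orientation: [-0.0, 0.883, -0.469, -0.0]
force: [-0.0, 0.9, -0.8]
finger_gap: 0.504
t 47.5 tcp [ 638.9 -156.1  190.4] yaw -146.0 tilt [0. 0.] gap 0.5 F [ 0.2 -0.5 -0.1] j7 -1.94
  rz 0.002  tx 1.4 ty 0.5 tz 149.4 mm
cen px [270.7 202.2] area 362 box [ 6  0 23 29] r 17.8 -> [513.4  23.9] circ [527.6  36.4]
cen px [296.2 203. ] area 641 box [ 0  0 29 29] r 19.8 -> [510.6 -62.1] circ [503.9 -71.4]
```

View pics/s9c.png

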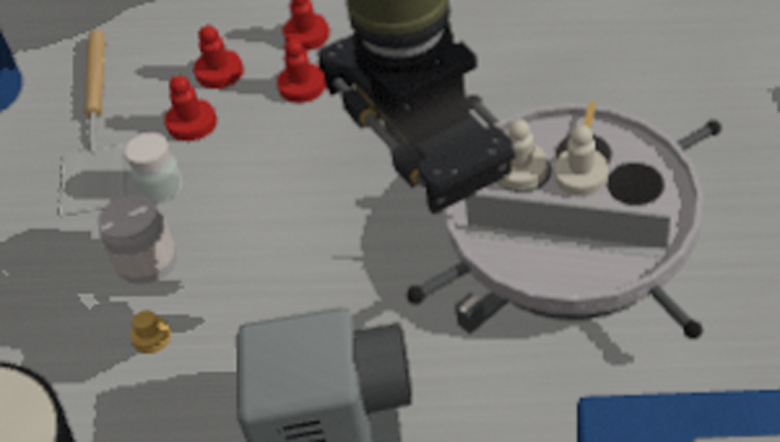

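The knock happened: fresh 1 has been pushed off pad0 (empty at crop (636,183)) and now stands at crop (581,173), towards pad1. Measuring it and putting it back.

```bash
python3 - <<'E'
from h import *
S=bot.grab_frame('scene')
c=lambda x,y:((x+.5)/2.6+60-.5,(y+.5)/2.6+150-.5)
for n,x,y,z in[('F1',581,171,73),('F1 bottom edge',581,194,57),('F1head',581,128,127),('F2',525,166,73),('F2head',520,126,127),('pad0',636,183,57),('pad1',583,149,57)]:
    print(n,onz(S,*c(x,y),z).round(1))
E
```

```text
F1 [519.2 -12.2  73. ]
F1 bottom edge [536.4 -12.9  57. ]
F1head [510.2 -11.9 127. ]
F2 [509.7 -69.3  73. ]
F2head [504.7 -72.6 127. ]
pad0 [523.9  44.5  57. ]
pad1 [473.4  -7.8  57. ]
```

```bash
python3 - <<'E'
from h import *
plan(560,-340,190)
E
```

```text
t 47.5 tcp [ 638.9 -156.2  190.4] yaw -146.0 tilt [0. 0.] gap 0.498 F [ 0.2 -0.6  0.1] j7 -1.94
  rz -0.000  tx 108.3 ty 168.2 tz 0.4 mm
```

```bash
python3 -m crank '[{"tx":0.0217,"ty":0.0336,"tz":0,"rx":0,"ry":0,"rz":0,"claw":-0.3},{"tx":0.0217,"ty":0.0336,"tz":0,"rx":0,"ry":0,"rz":0,"claw":-0.3},{"tx":0.0217,"ty":0.0336,"tz":0,"rx":0,"ry":0,"rz":0,"claw":-0.3},{"tx":0.0217,"ty":0.0336,"tz":0,"rx":0,"ry":0,"rz":0,"claw":-0.3},{"tx":0.0217,"ty":0.0336,"tz":0,"rx":0,"ry":0,"rz":0,"claw":-0.3}]'
python3 -m crank '[{"tx":0,"ty":0,"tz":0,"rx":0,"ry":0,"rz":0,"claw":-0.3},{"tx":0,"ty":0,"tz":0,"rx":0,"ry":0,"rz":0,"claw":-0.3},{"tx":0,"ty":0,"tz":0,"rx":0,"ry":0,"rz":0,"claw":-0.3},{"tx":0,"ty":0,"tz":0,"rx":0,"ry":0,"rz":0,"claw":-0.3},{"tx":0,"ty":0,"tz":0,"rx":0,"ry":0,"rz":0,"claw":-0.3}]'
python3 - <<'E'
from h import *
T=grab('top','t10.png')
for p in[[510,-12,71],[502.6,-71.7,71]]:
    u,v=proj(T,p);fresh(T,u,v,71,rad=10);fresh(T,u,v,71,rad=14)
plan(560,-340,190)
cv2.imwrite('pics/t10c.png',cv2.resize(T['frame'][150:250,230:370,::-1],None,fx=5,fy=5,interpolation=cv2.INTER_CUBIC))
E
```

```text
time: 48.0
tcp_pos: [559.5, -341.5, 190.5]
orientation: [-0.0, 0.883, -0.47, 0.0]
force: [0.4, -0.3, 0.2]
finger_gap: 0.648
time: 48.5
tcp_pos: [561.0, -338.8, 190.1]
orientation: [-0.0, 0.883, -0.469, -0.0]
force: [1.1, -0.9, 0.7]
finger_gap: 0.649
cen px [280.6 202.1] area 221 box [ 2  1 16 17] r 8.4 -> [513.8  -9.5] circ [513.9  -9.6]
cen px [280.6 202.1] area 221 box [ 6  5 16 17] r 8.4 -> [513.8  -9.5] circ [513.9  -9.6]
cen px [299.4 205.3] area 217 box [ 3  2 16 17] r 8.5 -> [502.8 -72.6] circ [503.6 -71.7]
cen px [299.4 205.3] area 217 box [ 7  6 16 17] r 8.5 -> [502.8 -72.6] circ [503.6 -71.7]
t 48.5 tcp [ 560.8 -339.1  190.2] yaw -145.9 tilt [-0.  0.] gap 0.647 F [ 0.2 -0.2 -0.5] j7 -1.64
  rz -0.000  tx 0.3 ty 1.2 tz 0.2 mm
```

View pics/t10c.png

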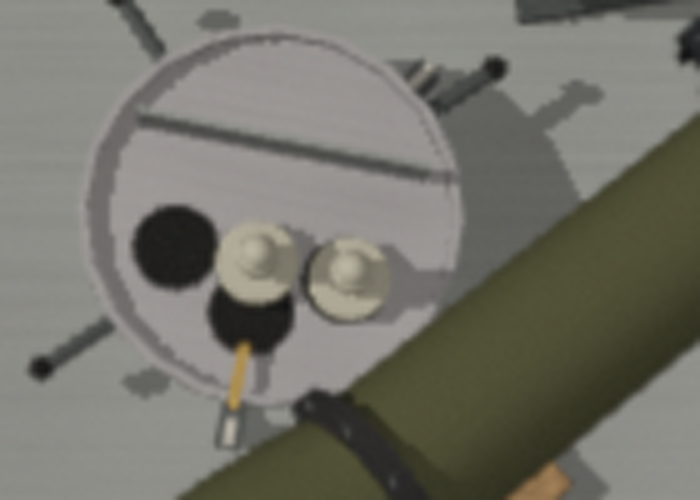

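Fresh 1 stands at (513.5,-9.6), clear of fresh 2 on pad2 at (503,-72).

```bash
python3 - <<'E'
from h import *
plan(513.3,-9.6,130)
E
```

```text
t 48.5 tcp [ 560.8 -339.1  190.2] yaw -145.9 tilt [-0.  0.] gap 0.647 F [ 0.2 -0.2 -0.5] j7 -1.64
  rz -0.000  tx -299.5 ty -145.2 tz 60.2 mm
```

```bash
python3 -m crank '[{"tx":-0.03,"ty":-0.0145,"tz":0,"rx":0,"ry":0,"rz":0,"claw":-0.3},{"tx":-0.03,"ty":-0.0145,"tz":0,"rx":0,"ry":0,"rz":0,"claw":-0.3},{"tx":-0.03,"ty":-0.0145,"tz":0,"rx":0,"ry":0,"rz":0,"claw":-0.3},{"tx":-0.03,"ty":-0.0145,"tz":0,"rx":0,"ry":0,"rz":0,"claw":-0.3},{"tx":-0.03,"ty":-0.0145,"tz":0,"rx":0,"ry":0,"rz":0,"claw":-0.3}]'
python3 -m crank '[{"tx":-0.03,"ty":-0.0145,"tz":0.002,"rx":0,"ry":0,"rz":0,"claw":-0.3},{"tx":-0.03,"ty":-0.0145,"tz":0.002,"rx":0,"ry":0,"rz":0,"claw":-0.3},{"tx":-0.03,"ty":-0.0145,"tz":0.002,"rx":0,"ry":0,"rz":0,"claw":-0.3},{"tx":-0.03,"ty":-0.0145,"tz":0.002,"rx":0,"ry":0,"rz":0,"claw":-0.3},{"tx":-0.03,"ty":-0.0145,"tz":0.002,"rx":0,"ry":0,"rz":0,"claw":-0.3}]'
python3 -m crank '[{"tx":0,"ty":0,"tz":0.01,"rx":0,"ry":0,"rz":0,"claw":-0.3},{"tx":0,"ty":0,"tz":0.01,"rx":0,"ry":0,"rz":0,"claw":-0.3},{"tx":0,"ty":0,"tz":0,"rx":0,"ry":0,"rz":0,"claw":-0.3},{"tx":0,"ty":0,"tz":0,"rx":0,"ry":0,"rz":0,"claw":-0.3},{"tx":0,"ty":0,"tz":0,"rx":0,"ry":0,"rz":0,"claw":-0.3}]'
python3 -m crank '[{"tx":0,"ty":0,"tz":0,"rx":0,"ry":0,"rz":0,"claw":-0.3},{"tx":0,"ty":0,"tz":0,"rx":0,"ry":0,"rz":0,"claw":-0.3},{"tx":0,"ty":0,"tz":0,"rx":0,"ry":0,"rz":0,"claw":-0.3},{"tx":0,"ty":0,"tz":0,"rx":0,"ry":0,"rz":0,"claw":-0.3},{"tx":0,"ty":0,"tz":0,"rx":0,"ry":0,"rz":0,"claw":-0.3}]'
python3 - <<'E'
from h import *
plan(513.3,-9.6,80,-146)
E
```

```text
time: 49.05
tcp_pos: [536.3, -173.5, 190.2]
orientation: [-0.0, 0.883, -0.469, -0.0]
force: [0.6, 0.2, 0.3]
finger_gap: 0.653
time: 49.55
tcp_pos: [512.4, -8.6, 180.4]
orientation: [-0.001, 0.883, -0.469, -0.0]
force: [0.5, 0.6, -1.0]
finger_gap: 0.651
time: 50.05
tcp_pos: [513.1, -11.9, 160.7]
orientation: [0.0, 0.882, -0.471, 0.0]
force: [-0.7, 0.1, -0.7]
finger_gap: 0.654
time: 50.55
tcp_pos: [512.8, -10.4, 160.4]
orientation: [-0.0, 0.883, -0.47, 0.0]
force: [-0.1, -0.5, 1.1]
finger_gap: 0.651
t 50.5 tcp [512.8 -10.4 160.4] yaw -146.0 tilt [0. 0.] gap 0.651 F [-0.1 -0.5  1.1] j7 -2.46
  rz -0.001  tx -0.3 ty -0.8 tz 80.4 mm
```

```bash
python3 -m crank '[{"tx":-0.0003,"ty":-0.0008,"tz":0.022,"rx":0,"ry":0,"rz":0,"claw":-0.3},{"tx":0,"ty":0,"tz":0.022,"rx":0,"ry":0,"rz":0,"claw":-0.3},{"tx":0,"ty":0,"tz":0.02,"rx":0,"ry":0,"rz":0,"claw":-0.3},{"tx":0,"ty":0,"tz":0.011,"rx":0,"ry":0,"rz":0,"claw":-0.3},{"tx":0,"ty":0,"tz":0.005,"rx":0,"ry":0,"rz":0,"claw":-0.3}]'
python3 -m crank '[{"tx":0,"ty":0,"tz":0,"rx":0,"ry":0,"rz":0,"claw":0},{"tx":0,"ty":0,"tz":0,"rx":0,"ry":0,"rz":0,"claw":0.2},{"tx":0,"ty":0,"tz":0,"rx":0,"ry":0,"rz":0,"claw":0.4},{"tx":0,"ty":0,"tz":0,"rx":0,"ry":0,"rz":0,"claw":0.7},{"tx":0,"ty":0,"tz":0,"rx":0,"ry":0,"rz":0,"claw":1}]'
python3 -m crank '[{"tx":0,"ty":0,"tz":0,"rx":0,"ry":0,"rz":0,"claw":1},{"tx":0,"ty":0,"tz":0,"rx":0,"ry":0,"rz":0,"claw":1},{"tx":0,"ty":0,"tz":0,"rx":0,"ry":0,"rz":0,"claw":1},{"tx":0,"ty":0,"tz":0,"rx":0,"ry":0,"rz":0,"claw":1},{"tx":0,"ty":0,"tz":0,"rx":0,"ry":0,"rz":0,"claw":1}]'
python3 - <<'E'
from h import *
plan(513.3,-9.6,80,-146)
E
python3 -m crank '[{"tx":0,"ty":0,"tz":-0.01,"rx":0,"ry":0,"rz":0,"claw":1},{"tx":0,"ty":0,"tz":-0.015,"rx":0,"ry":0,"rz":0,"claw":1},{"tx":0,"ty":0,"tz":-0.01,"rx":0,"ry":0,"rz":0,"claw":1},{"tx":0,"ty":0,"tz":0,"rx":0,"ry":0,"rz":0,"claw":1},{"tx":0,"ty":0,"tz":0,"rx":0,"ry":0,"rz":0,"claw":1}]'
python3 - <<'E'
from h import *
arc(525.3,43.8,115,-129,5,True);plan(525.3,43.8,115)
E
```

```text
time: 51.05
tcp_pos: [512.7, -9.8, 79.5]
orientation: [0.001, 0.883, -0.47, -0.0]
force: [0.5, -0.6, 0.3]
finger_gap: 0.65
time: 51.55
tcp_pos: [513.6, -9.6, 80.9]
orientation: [-0.0, 0.883, -0.47, 0.0]
force: [-0.8, 0.4, 1.9]
finger_gap: 0.311
time: 52.05
tcp_pos: [513.6, -9.6, 80.8]
orientation: [-0.0, 0.883, -0.47, 0.0]
force: [-0.8, 0.4, 5.2]
finger_gap: 0.309
t 52.0 tcp [513.6  -9.6  80.8] yaw -146.0 tilt [0.001 0.   ] gap 0.309 F [-0.8  0.4  5.2] j7 -2.32
  rz -0.001  tx -0.2 ty 0.3 tz 0.8 mm
time: 52.55
tcp_pos: [513.1, -9.4, 115.3]
orientation: [-0.0, 0.883, -0.47, -0.0]
force: [-0.2, -0.2, -2.4]
finger_gap: 0.31
  x5 rows: "tx":-0.0065,"ty":-0.0088,"tz":0.0001,"rz":-0.0594
t 52.5 tcp [513.1  -9.4 115.3] yaw -146.0 tilt [0.    0.001] gap 0.31 F [-0.2 -0.2 -2.4] j7 -2.38
  rz -0.000  tx -37.3 ty -39.9 tz 0.3 mm
```

```bash
python3 -m crank '[{"tx":-0.0065,"ty":-0.0088,"tz":0,"rx":0,"ry":0,"rz":-0.0594,"claw":1},{"tx":-0.0065,"ty":-0.0088,"tz":0,"rx":0,"ry":0,"rz":-0.0594,"claw":1},{"tx":-0.0065,"ty":-0.0088,"tz":0,"rx":0,"ry":0,"rz":-0.0594,"claw":1},{"tx":-0.0065,"ty":-0.0088,"tz":0,"rx":0,"ry":0,"rz":-0.0594,"claw":1},{"tx":-0.0065,"ty":-0.0088,"tz":0,"rx":0,"ry":0,"rz":-0.0594,"claw":1}]'
python3 -m crank '[{"tx":0,"ty":0,"tz":0,"rx":0,"ry":0,"rz":0,"claw":1},{"tx":0,"ty":0,"tz":0,"rx":0,"ry":0,"rz":0,"claw":1},{"tx":0,"ty":0,"tz":0,"rx":0,"ry":0,"rz":0,"claw":1},{"tx":0,"ty":0,"tz":0,"rx":0,"ry":0,"rz":0,"claw":1},{"tx":0,"ty":0,"tz":0,"rx":0,"ry":0,"rz":0,"claw":1}]'
python3 - <<'E'
from h import *
plan(525.3,43.8,81,-129)
E
```

```text
time: 53.05
tcp_pos: [524.8, 43.7, 114.5]
orientation: [0.001, 0.943, -0.333, -0.001]
force: [-0.5, 0.4, -1.7]
finger_gap: 0.314
time: 53.55
tcp_pos: [525.3, 42.9, 115.4]
orientation: [-0.0, 0.942, -0.335, 0.0]
force: [-0.1, 0.2, -2.8]
finger_gap: 0.31
t 53.5 tcp [525.3  42.9 115.4] yaw -129.1 tilt [0. 0.] gap 0.31 F [-0.1  0.2 -2.8] j7 -2.18
  rz -0.002  tx -0.5 ty -0.7 tz 34.4 mm
```

```bash
python3 -m crank '[{"tx":-0.0005,"ty":-0.0007,"tz":0.012,"rx":0,"ry":0,"rz":0,"claw":1},{"tx":0,"ty":0,"tz":0.012,"rx":0,"ry":0,"rz":0,"claw":1},{"tx":0,"ty":0,"tz":0.006,"rx":0,"ry":0,"rz":0,"claw":1},{"tx":0,"ty":0,"tz":0.003,"rx":0,"ry":0,"rz":0,"claw":1},{"tx":0,"ty":0,"tz":0.001,"rx":0,"ry":0,"rz":0,"claw":1}]'
python3 -m crank '[{"tx":0,"ty":0,"tz":0.0005,"rx":0,"ry":0,"rz":0,"claw":1},{"tx":0,"ty":0,"tz":0,"rx":0,"ry":0,"rz":0,"claw":1},{"tx":0,"ty":0,"tz":0,"rx":0,"ry":0,"rz":0,"claw":1},{"tx":0,"ty":0,"tz":0,"rx":0,"ry":0,"rz":0,"claw":0.35},{"tx":0,"ty":0,"tz":0,"rx":0,"ry":0,"rz":0,"claw":0.2}]'
python3 -m crank '[{"tx":0,"ty":0,"tz":0,"rx":0,"ry":0,"rz":0,"claw":0},{"tx":0,"ty":0,"tz":0,"rx":0,"ry":0,"rz":0,"claw":-0.2},{"tx":0,"ty":0,"tz":0,"rx":0,"ry":0,"rz":0,"claw":-0.2},{"tx":0,"ty":0,"tz":0,"rx":0,"ry":0,"rz":0,"claw":-0.2},{"tx":0,"ty":0,"tz":-0.015,"rx":0,"ry":0,"rz":0,"claw":-0.2}]'
python3 -m crank '[{"tx":0,"ty":0,"tz":-0.025,"rx":0,"ry":0,"rz":0,"claw":-0.2},{"tx":0,"ty":0,"tz":-0.035,"rx":0,"ry":0,"rz":0,"claw":-0.2},{"tx":0,"ty":0,"tz":-0.035,"rx":0,"ry":0,"rz":0,"claw":-0.2},{"tx":0,"ty":0,"tz":0,"rx":0,"ry":0,"rz":0,"claw":0},{"tx":0,"ty":0,"tz":0,"rx":0,"ry":0,"rz":0,"claw":0}]'
python3 - <<'E'
from h import *
arc(639.3,-157.5,190,-146.1,10,True)
E
```

```text
time: 54.05
tcp_pos: [525.2, 44.0, 80.9]
orientation: [0.0, 0.943, -0.334, -0.0]
force: [0.3, -0.4, -0.3]
finger_gap: 0.31
time: 54.55
tcp_pos: [525.7, 44.4, 81.2]
orientation: [-0.0, 0.943, -0.334, 0.0]
force: [0.9, 1.0, -0.4]
finger_gap: 0.355
time: 55.05
tcp_pos: [523.8, 44.1, 94.9]
orientation: [0.001, 0.943, -0.334, -0.001]
force: [-0.3, -0.3, 1.3]
finger_gap: 0.596
time: 55.55
tcp_pos: [526.1, 44.5, 192.2]
orientation: [-0.001, 0.943, -0.334, 0.001]
force: [-0.4, -0.8, -0.7]
finger_gap: 0.526
  x10 rows: "tx":0.0225,"ty":0.0056,"tz":0.0002,"rz":0.0298
```

```bash
python3 -m crank '[{"tx":0.0225,"ty":0.0056,"tz":0,"rx":0,"ry":0,"rz":0.0298,"claw":0},{"tx":0.0225,"ty":0.0056,"tz":0,"rx":0,"ry":0,"rz":0.0298,"claw":0},{"tx":0.0225,"ty":0.0056,"tz":0,"rx":0,"ry":0,"rz":0.0298,"claw":0},{"tx":0.0225,"ty":0.0056,"tz":0,"rx":0,"ry":0,"rz":0.0298,"claw":0},{"tx":0.0225,"ty":0.0056,"tz":0,"rx":0,"ry":0,"rz":0.0298,"claw":0}]'
python3 -m crank '[{"tx":0.0225,"ty":0.0056,"tz":0,"rx":0,"ry":0,"rz":0.0298,"claw":0},{"tx":0.0225,"ty":0.0056,"tz":0,"rx":0,"ry":0,"rz":0.0298,"claw":0},{"tx":0.0225,"ty":0.0056,"tz":0,"rx":0,"ry":0,"rz":0.0298,"claw":0},{"tx":0.0225,"ty":0.0056,"tz":0,"rx":0,"ry":0,"rz":0.0298,"claw":0},{"tx":0.0225,"ty":0.0056,"tz":0,"rx":0,"ry":0,"rz":0.0298,"claw":0}]'
python3 -m crank '[{"tx":0,"ty":0,"tz":0,"rx":0,"ry":0,"rz":0,"claw":0},{"tx":0,"ty":0,"tz":0,"rx":0,"ry":0,"rz":0,"claw":0},{"tx":0,"ty":0,"tz":0,"rx":0,"ry":0,"rz":0,"claw":0},{"tx":0,"ty":0,"tz":0,"rx":0,"ry":0,"rz":0,"claw":0},{"tx":0,"ty":0,"tz":0,"rx":0,"ry":0,"rz":0,"claw":0}]'
python3 - <<'E'
from h import *
S=grab('scene','s11.png');T=grab('top','t11.png')
C=(546.2,-20.7)
for a in(33.9,123.9,-56.1):
        P=[C[0]+187*np.cos(np.radians(a)),C[1]+187*np.sin(np.radians(a)),51];u,v=proj(S,P);u0,v0=int(u),int(v)
        g=255-S['frame'][v0-6:v0+7,u0-6:u0+7].astype(float).max(2);w=np.clip(g-g.max()*.85,0,None);vv,uu=np.mgrid[v0-6:v0+7,u0-6:u0+7]
        p=onz(S,(w*uu).sum()/w.sum(),(w*vv).sum()/w.sum(),51)[:2]-C;print(a,np.degrees(np.arctan2(p[1],p[0])).round(2),np.hypot(*p).round(1))
for p in([525.3,43.8,71],[502.6,-71.7,71]):
    u,v=proj(S,p);fresh(S,u,v-6,71)
plan(639.3,-157.5,41,-146.1)
E
```

```text
time: 56.05
tcp_pos: [589.0, -52.8, 189.5]
orientation: [0.001, 0.915, -0.404, -0.001]
force: [0.1, -0.0, 1.1]
finger_gap: 0.498
time: 56.55
tcp_pos: [638.0, -157.8, 189.2]
orientation: [0.001, 0.882, -0.471, -0.001]
force: [0.3, 0.1, 0.5]
finger_gap: 0.499
time: 57.05
tcp_pos: [638.5, -155.9, 190.8]
orientation: [-0.0, 0.883, -0.469, -0.0]
force: [-0.2, -0.0, 0.4]
finger_gap: 0.5
33.9 33.07 186.2
123.9 123.42 187.2
-56.1 -56.32 188.8
cen px [304.3 215.1] area 302 box [ 4  5 21 24] r 12.8 -> [518.5  44.4] circ [513.5  45.3]
cen px [262.2 210.3] area 239 box [ 8  4 17 25] r 12.7 -> [496.2 -67.7] circ [489.5 -72.1]
t 57.1 tcp [ 638.5 -156.3  191. ] yaw -146.0 tilt [0.    0.001] gap 0.499 F [-0.2  0.1 -0.2] j7 -2.01
  rz 0.001  tx 1.4 ty 0.0 tz 150.0 mm
```

```bash
python3 -m crank '[{"tx":0.0014,"ty":0,"tz":0.03,"rx":0,"ry":0,"rz":0,"claw":0},{"tx":0,"ty":0,"tz":0.03,"rx":0,"ry":0,"rz":0,"claw":0},{"tx":0,"ty":0,"tz":0.03,"rx":0,"ry":0,"rz":0,"claw":0},{"tx":0,"ty":0,"tz":0,"rx":0,"ry":0,"rz":0,"claw":0},{"tx":0,"ty":0,"tz":0,"rx":0,"ry":0,"rz":0,"claw":0}]'
python3 -m crank '[{"tx":0,"ty":0,"tz":0.02,"rx":0,"ry":0,"rz":0,"claw":0},{"tx":0,"ty":0,"tz":0.02,"rx":0,"ry":0,"rz":0,"claw":0},{"tx":0,"ty":0,"tz":0.012,"rx":0,"ry":0,"rz":0,"claw":0},{"tx":0,"ty":0,"tz":0.007,"rx":0,"ry":0,"rz":0,"claw":0},{"tx":0,"ty":0,"tz":0,"rx":0,"ry":0,"rz":0,"claw":0.3}]'
python3 -m crank '[{"tx":0,"ty":0,"tz":0,"rx":0,"ry":0,"rz":0,"claw":0.5},{"tx":0,"ty":0,"tz":0,"rx":0,"ry":0,"rz":0,"claw":0.6},{"tx":0,"ty":0,"tz":0,"rx":0,"ry":0,"rz":0,"claw":0.68},{"tx":0,"ty":0,"tz":0,"rx":0,"ry":0,"rz":0,"claw":0.68},{"tx":0,"ty":0,"tz":0,"rx":0,"ry":0,"rz":0,"claw":0.68}]'
python3 - <<'E'
from h import *
plan(639.3,-157.5,41,-146.1)
E
```

```text
time: 57.65
tcp_pos: [639.3, -158.3, 101.3]
orientation: [0.0, 0.883, -0.47, -0.0]
force: [-0.5, 0.1, 0.2]
finger_gap: 0.5
time: 58.15
tcp_pos: [639.4, -158.3, 42.1]
orientation: [-0.0, 0.883, -0.47, 0.0]
force: [0.3, -0.2, 1.0]
finger_gap: 0.47
time: 58.65
tcp_pos: [639.4, -158.3, 42.1]
orientation: [-0.0, 0.883, -0.47, 0.0]
force: [-0.1, -0.4, -0.9]
finger_gap: 0.169
t 58.6 tcp [ 639.4 -158.3   42.1] yaw -146.1 tilt [0. 0.] gap 0.169 F [-0.1 -0.4 -0.9] j7 -1.93
  rz 0.000  tx -0.7 ty -0.4 tz 1.1 mm
```

```bash
python3 -m crank '[{"tx":-0.0002,"ty":-0.0083,"tz":0,"rx":0,"ry":0,"rz":-0.05,"claw":0.68},{"tx":-0.0002,"ty":-0.0083,"tz":0,"rx":0,"ry":0,"rz":-0.05,"claw":0.68},{"tx":-0.0002,"ty":-0.0083,"tz":0,"rx":0,"ry":0,"rz":-0.05,"claw":0.68},{"tx":-0.0002,"ty":-0.0083,"tz":0,"rx":0,"ry":0,"rz":-0.05,"claw":0.68},{"tx":-0.0002,"ty":-0.0083,"tz":0,"rx":0,"ry":0,"rz":-0.05,"claw":0.68}]'
python3 -m crank '[{"tx":-0.00085,"ty":-0.0168,"tz":0,"rx":0,"ry":0,"rz":-0.1015,"claw":0.68},{"tx":-0.00085,"ty":-0.0168,"tz":0,"rx":0,"ry":0,"rz":-0.1015,"claw":0.68},{"tx":-0.00085,"ty":-0.0168,"tz":0,"rx":0,"ry":0,"rz":-0.1015,"claw":0.68},{"tx":-0.00085,"ty":-0.0168,"tz":0,"rx":0,"ry":0,"rz":-0.1015,"claw":0.68},{"tx":-0.00085,"ty":-0.0168,"tz":0,"rx":0,"ry":0,"rz":-0.1015,"claw":0.68}]'
python3 -m crank '[{"tx":-0.00085,"ty":-0.0168,"tz":0,"rx":0,"ry":0,"rz":-0.1015,"claw":0.68},{"tx":-0.00085,"ty":-0.0168,"tz":0,"rx":0,"ry":0,"rz":-0.1015,"claw":0.68},{"tx":-0.00085,"ty":-0.0168,"tz":0,"rx":0,"ry":0,"rz":-0.1015,"claw":0.68},{"tx":-0.00085,"ty":-0.0168,"tz":0,"rx":0,"ry":0,"rz":-0.1015,"claw":0.68},{"tx":-0.00085,"ty":-0.0168,"tz":0,"rx":0,"ry":0,"rz":-0.1015,"claw":0.68}]'
python3 - <<'E'
from h import *
s=bot.read_state();y=yaw(s)[0];p=s['tcp_pos'];C=[547.3,-20.5];print(y+90,np.degrees(np.arctan2(p[1]-C[1],p[0]-C[0])),np.hypot(p[1]-C[1],p[0]-C[0]),p[2],s['force'])
E
```

```text
time: 59.15
tcp_pos: [670.6, -131.5, 41.9]
orientation: [0.0, 0.935, -0.356, 0.0]
force: [-0.5, -1.5, 1.4]
finger_gap: 0.164
time: 59.65
tcp_pos: [709.0, -57.3, 41.9]
orientation: [0.0, 0.994, -0.109, 0.0]
force: [0.3, -1.2, 0.4]
finger_gap: 0.161
time: 60.15
tcp_pos: [706.2, 26.2, 41.9]
orientation: [0.0, 0.99, 0.144, 0.0]
force: [-0.5, -1.5, -0.6]
finger_gap: 0.158
16.59832368104044 16.380119274736444 165.6160636416327 41.93162995344719 [-0.53930379 -1.4511325  -0.56073644]
```

```bash
python3 -m crank '[{"tx":-0.00085,"ty":-0.0168,"tz":0,"rx":0,"ry":0,"rz":-0.1015,"claw":0.68},{"tx":-0.00085,"ty":-0.0168,"tz":0,"rx":0,"ry":0,"rz":-0.1015,"claw":0.68},{"tx":-0.00085,"ty":-0.0168,"tz":0,"rx":0,"ry":0,"rz":-0.1015,"claw":0.68},{"tx":-0.00085,"ty":-0.0168,"tz":0,"rx":0,"ry":0,"rz":-0.1015,"claw":0.68},{"tx":-0.00085,"ty":-0.0168,"tz":0,"rx":0,"ry":0,"rz":-0.1015,"claw":0.68}]'
python3 -m crank '[{"tx":-0.00085,"ty":-0.0168,"tz":0,"rx":0,"ry":0,"rz":-0.1015,"claw":0.68},{"tx":-0.00085,"ty":-0.0168,"tz":0,"rx":0,"ry":0,"rz":-0.1015,"claw":0.68},{"tx":-0.00085,"ty":-0.0168,"tz":0,"rx":0,"ry":0,"rz":-0.1015,"claw":0.68},{"tx":-0.00085,"ty":-0.0168,"tz":0,"rx":0,"ry":0,"rz":-0.1015,"claw":0.68},{"tx":-0.00085,"ty":-0.0168,"tz":0,"rx":0,"ry":0,"rz":-0.1015,"claw":0.68}]'
python3 -m crank '[{"tx":-0.0002,"ty":-0.0083,"tz":0,"rx":0,"ry":0,"rz":-0.05,"claw":0.68},{"tx":-0.0002,"ty":-0.0083,"tz":0,"rx":0,"ry":0,"rz":-0.05,"claw":0.68},{"tx":-0.0002,"ty":-0.0083,"tz":0,"rx":0,"ry":0,"rz":-0.05,"claw":0.68},{"tx":-0.0002,"ty":-0.0083,"tz":0,"rx":0,"ry":0,"rz":-0.05,"claw":0.68},{"tx":-0.0002,"ty":-0.0083,"tz":0,"rx":0,"ry":0,"rz":-0.05,"claw":0.68}]'
python3 -m crank '[{"tx":0,"ty":0,"tz":0,"rx":0,"ry":0,"rz":0,"claw":0.68},{"tx":0,"ty":0,"tz":0,"rx":0,"ry":0,"rz":0,"claw":0.71},{"tx":0,"ty":0,"tz":0,"rx":0,"ry":0,"rz":0,"claw":0.74},{"tx":0,"ty":0,"tz":0,"rx":0,"ry":0,"rz":0,"claw":0.74},{"tx":0,"ty":0,"tz":0,"rx":0,"ry":0,"rz":0,"claw":0.74}]'
python3 - <<'E'
from h import *
s=bot.read_state();y=yaw(s)[0];p=s['tcp_pos'];C=[547.3,-20.5];print(y+90,np.degrees(np.arctan2(p[1]-C[1],p[0]-C[0])),np.hypot(p[1]-C[1],p[0]-C[0]),p,s['force'],s['finger_gap'])
E
```

```text
time: 60.65
tcp_pos: [663.1, 97.7, 41.9]
orientation: [0.0, 0.922, 0.388, 0.0]
force: [0.9, -1.2, 0.3]
finger_gap: 0.154
time: 61.15
tcp_pos: [590.9, 139.2, 42.0]
orientation: [0.0, 0.795, 0.607, 0.0]
force: [0.6, -0.0, 0.3]
finger_gap: 0.159
time: 61.65
tcp_pos: [550.2, 144.9, 42.1]
orientation: [0.0, 0.714, 0.701, 0.0]
force: [1.3, 0.0, -0.8]
finger_gap: 0.159
time: 62.15
tcp_pos: [550.6, 145.1, 41.9]
orientation: [0.0, 0.714, 0.7, 0.0]
force: [-0.1, 0.6, -0.1]
finger_gap: 0.13
88.82733354594272 88.85804426766082 165.60967403564848 [550.60052925 145.07678171  41.91901217] [-0.0714553   0.56930809 -0.08739626] 0.1301093015314311
```

```bash
python3 -m crank '[{"tx":0,"ty":0,"tz":0,"rx":0,"ry":0,"rz":0,"claw":0.68},{"tx":0,"ty":0,"tz":0,"rx":0,"ry":0,"rz":0,"claw":0.6},{"tx":0,"ty":0,"tz":0,"rx":0,"ry":0,"rz":0,"claw":0.4},{"tx":0,"ty":0,"tz":0,"rx":0,"ry":0,"rz":0,"claw":0.2},{"tx":0,"ty":0,"tz":0,"rx":0,"ry":0,"rz":0,"claw":0.1}]'
python3 -m crank '[{"tx":0,"ty":0,"tz":0,"rx":0,"ry":0,"rz":0,"claw":0.1},{"tx":0,"ty":0,"tz":-0.015,"rx":0,"ry":0,"rz":0,"claw":0.1},{"tx":0,"ty":0,"tz":-0.03,"rx":0,"ry":0,"rz":0,"claw":0.1},{"tx":0,"ty":0,"tz":-0.035,"rx":0,"ry":0,"rz":0,"claw":0.1},{"tx":0,"ty":0,"tz":-0.035,"rx":0,"ry":0,"rz":0,"claw":0.1}]'
python3 - <<'E'
from h import *
T=grab('top','t12.png');S=grab('scene','s12.png')
for n,f,C in(('top',T,(548.3,-20.3)),('scene',S,(546.2,-20.7))):
    for a in(88.9,-1.1,178.9,-91.1):
        P=[C[0]+187*np.cos(np.radians(a)),C[1]+187*np.sin(np.radians(a)),51];u,v=proj(f,P);u0,v0=int(u),int(v)
        g=255-f['frame'][v0-6:v0+7,u0-6:u0+7].astype(float).max(2);w=np.clip(g-g.max()*.85,0,None);vv,uu=np.mgrid[v0-6:v0+7,u0-6:u0+7]
        p=onz(f,(w*uu).sum()/w.sum(),(w*vv).sum()/w.sum(),51)[:2]-C;print(n,a,np.degrees(np.arctan2(p[1],p[0])).round(2),np.hypot(*p).round(1))
pa=313.9
for a in(pa-60,pa+60):
    p=[547.3+68*np.cos(np.radians(a)),-20.5+68*np.sin(np.radians(a)),71];print(np.round(p,1))
    for f in(T,S):
        u,v=proj(f,p);fresh(f,u,v-(5 if f is S else 0),71)
# dial from initial pics
c=lambda x,y:((x+.5)/4.4+135-.5,(y+.5)/4.4+150-.5);d=lambda x,y:((x-400+.5)/4.4+370-.5,(y+.5)/4.4+150-.5)
print('ring top',onz(T,*c(163,395),56),'scene',onz(S,*d(572,143),56))
A=np.array([388.5,357.5])
u,v=proj(T,[*A,94]);print('axis at z94 crop',(u-135)*4.4,(v-150)*4.4)
for f,e,p in((T,c,(150,405)),(T,c,(151,412)),(S,d,(588,90)),(S,d,(585,82))):
    q=onz(f,*e(*p),94)[:2]-A;print('line',q.round(1),np.degrees(np.arctan2(q[1],q[0])))
q=onz(S,*d(643,176),50)[:2]-A;print('mark scene',q,np.degrees(np.arctan2(q[1],q[0])))
i=cv2.imread('pics/top0.png')[222:260,150:195];j=cv2.imread('pics/scene0.png')[155:205,380:440]
i=cv2.resize(i,(410*45//38,410),interpolation=cv2.INTER_CUBIC);j=cv2.resize(j,(300,250),interpolation=cv2.INTER_CUBIC)
j=cv2.copyMakeBorder(j,0,160,0,0,0);cv2.imwrite('pics/dial.png',np.hstack([i,j]))
plan(388.5,357.5,180)
E
```

```text
time: 62.65
tcp_pos: [550.2, 145.1, 41.9]
orientation: [0.0, 0.714, 0.7, 0.0]
force: [0.6, 0.4, -0.3]
finger_gap: 0.385
time: 63.15
tcp_pos: [550.1, 145.0, 159.2]
orientation: [0.0, 0.714, 0.7, 0.0]
force: [0.6, -0.1, 0.6]
finger_gap: 0.448
top 88.9 87.47 182.7
top -1.1 -0.83 187.1
top 178.9 179.29 186.2
top -91.1 -90.59 186.5
scene 88.9 88.99 185.9
scene -1.1 -1.17 187.7
scene 178.9 -179.99 182.6
scene -91.1 -90.46 188.9
[528.4 -85.8  71. ]
cen px [302.6 197.5] area 205 box [ 6  7 16 16] r 8.1 -> [529.6 -83.6] circ [530.1 -83.1]
cen px [255.8 218.9] area 270 box [ 5  4 20 25] r 12.7 -> [526.4 -85.1] circ [517.9 -83.1]
[613.3  -4.2  71. ]
cen px [278.1 172.8] area 212 box [ 5  6 17 17] r 8.3 -> [614.3  -1.2] circ [613.9  -1.7]
cen px [289.1 242.4] area 359 box [ 5  4 21 25] r 13.1 -> [609.6  -1.5] circ [604.9  -1.4]
ring top [388.7844251  358.06499405  56.        ] scene [389.96092582 358.17225582  56.        ]
axis at z94 crop 151.32015402787943 390.3084295263094
line [-9.7  2.1] 168.00330591182387
line [-15.    1.2] 175.39568103886327
line [-8.2  5.6] 145.52082746532724
line [-16.    5.6] 160.70525896041877
mark scene [28.21754952 41.69370658] 55.910566097413216
t 63.2 tcp [553.9 145.9 163.6] yaw -1.2 tilt [0.01  0.004] gap 0.448 F [0.5 0.1 0.2] j7 -0.25
  rz -0.000  tx 208.1 ty -169.7 tz -16.4 mm
```

View pics/dial.png

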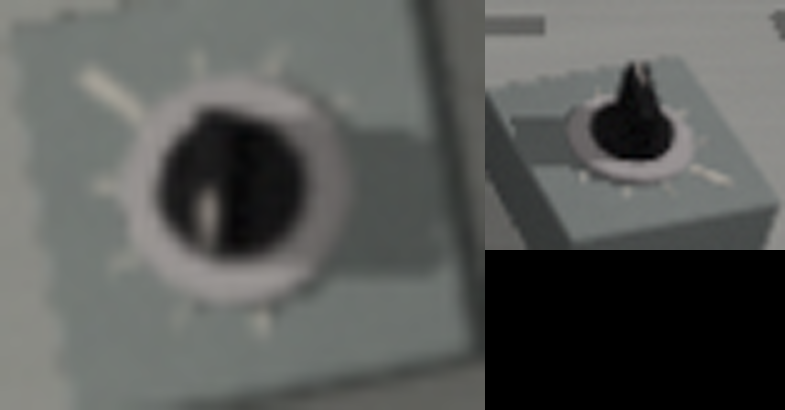

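The dial's white line points straight down in the picture, which is world ~179°. With zero at about 192.4°, the dial reads about 0.23 rad. The long mark is at world ~54.8°, so it needs about 124° clockwise. The disc is at about 314.2° against 313.9° wanted, and both figures are on their pads. Moving to the dial.

```bash
python3 - <<'E'
from h import *
arc(389.2,358.1,170,89,15,True)
E
```

```text
x15 rows: "tx":0.0199,"ty":0.0011,"tz":-0.0004,"rz":-0.1049
```

```bash
python3 -m crank '[{"tx":0.0199,"ty":0.0011,"tz":-0.0004,"rx":0,"ry":0,"rz":-0.1049,"claw":0.1},{"tx":0.0199,"ty":0.0011,"tz":-0.0004,"rx":0,"ry":0,"rz":-0.1049,"claw":0.1},{"tx":0.0199,"ty":0.0011,"tz":-0.0004,"rx":0,"ry":0,"rz":-0.1049,"claw":0.1},{"tx":0.0199,"ty":0.0011,"tz":-0.0004,"rx":0,"ry":0,"rz":-0.1049,"claw":0.1},{"tx":0.0199,"ty":0.0011,"tz":-0.0004,"rx":0,"ry":0,"rz":-0.1049,"claw":0.1}]'
python3 -m crank '[{"tx":0.0199,"ty":0.0011,"tz":-0.0004,"rx":0,"ry":0,"rz":-0.1049,"claw":0.1},{"tx":0.0199,"ty":0.0011,"tz":-0.0004,"rx":0,"ry":0,"rz":-0.1049,"claw":0.1},{"tx":0.0199,"ty":0.0011,"tz":-0.0004,"rx":0,"ry":0,"rz":-0.1049,"claw":0.1},{"tx":0.0199,"ty":0.0011,"tz":-0.0004,"rx":0,"ry":0,"rz":-0.1049,"claw":0.1},{"tx":0.0199,"ty":0.0011,"tz":-0.0004,"rx":0,"ry":0,"rz":-0.1049,"claw":0.1}]'
python3 -m crank '[{"tx":0.0199,"ty":0.0011,"tz":-0.0004,"rx":0,"ry":0,"rz":-0.1049,"claw":0.1},{"tx":0.0199,"ty":0.0011,"tz":-0.0004,"rx":0,"ry":0,"rz":-0.1049,"claw":0.1},{"tx":0.0199,"ty":0.0011,"tz":-0.0004,"rx":0,"ry":0,"rz":-0.1049,"claw":0.1},{"tx":0.0199,"ty":0.0011,"tz":-0.0004,"rx":0,"ry":0,"rz":-0.1049,"claw":0.1},{"tx":0.0199,"ty":0.0011,"tz":-0.0004,"rx":0,"ry":0,"rz":-0.1049,"claw":0.1}]'
python3 -m crank '[{"tx":0,"ty":0,"tz":0,"rx":0,"ry":0,"rz":0,"claw":0.1},{"tx":0,"ty":0,"tz":0,"rx":0,"ry":0,"rz":0,"claw":0.1},{"tx":0,"ty":0,"tz":0,"rx":0,"ry":0,"rz":0,"claw":0.1},{"tx":0,"ty":0,"tz":0,"rx":0,"ry":0,"rz":0,"claw":0.1},{"tx":0,"ty":0,"tz":0,"rx":0,"ry":0,"rz":0,"claw":0.1}]'
python3 - <<'E'
from h import *
plan(389.2,358.1,69,89)
E
```

```text
time: 63.75
tcp_pos: [536.8, 243.4, 159.2]
orientation: [0.0, 0.507, 0.862, 0.0]
force: [0.5, -0.8, -1.0]
finger_gap: 0.45
time: 64.25
tcp_pos: [476.0, 321.3, 161.2]
orientation: [0.0, 0.266, 0.964, 0.0]
force: [0.3, -0.9, 0.3]
finger_gap: 0.448
time: 64.75
tcp_pos: [384.5, 358.2, 163.2]
orientation: [0.0, 0.006, 1.0, 0.0]
force: [-0.4, 0.9, 0.9]
finger_gap: 0.452
time: 65.25
tcp_pos: [386.1, 357.6, 162.8]
orientation: [0.0, 0.01, 1.0, -0.0]
force: [-0.3, -0.7, 0.1]
finger_gap: 0.451
t 65.2 tcp [386.1 357.6 162.8] yaw 88.9 tilt [ 0. -0.] gap 0.451 F [-0.3 -0.7  0.1] j7 0.76
  rz -0.002  tx -3.1 ty 0.6 tz 93.8 mm
```

```bash
python3 -m crank '[{"tx":-0.0031,"ty":0.0006,"tz":0.022,"rx":0,"ry":0,"rz":0,"claw":0.1},{"tx":0,"ty":0,"tz":0.025,"rx":0,"ry":0,"rz":0,"claw":0.1},{"tx":0,"ty":0,"tz":0.025,"rx":0,"ry":0,"rz":0,"claw":0.1},{"tx":0,"ty":0,"tz":0.014,"rx":0,"ry":0,"rz":0,"claw":0.1},{"tx":0,"ty":0,"tz":0.007,"rx":0,"ry":0,"rz":0,"claw":0.1}]'
python3 -m crank '[{"tx":0,"ty":0,"tz":0,"rx":0,"ry":0,"rz":0,"claw":0.3},{"tx":0,"ty":0,"tz":0,"rx":0,"ry":0,"rz":0,"claw":0.5},{"tx":0,"ty":0,"tz":0,"rx":0,"ry":0,"rz":0,"claw":0.6},{"tx":0,"ty":0,"tz":0,"rx":0,"ry":0,"rz":0,"claw":0.7},{"tx":0,"ty":0,"tz":0,"rx":0,"ry":0,"rz":0,"claw":0.75}]'
python3 -m crank '[{"tx":0,"ty":0,"tz":0,"rx":0,"ry":0,"rz":0,"claw":0.75},{"tx":0,"ty":0,"tz":0,"rx":0,"ry":0,"rz":0,"claw":0.75},{"tx":0,"ty":0,"tz":0,"rx":0,"ry":0,"rz":0,"claw":0.75},{"tx":0,"ty":0,"tz":0,"rx":0,"ry":0,"rz":0,"claw":0.75},{"tx":0,"ty":0,"tz":0,"rx":0,"ry":0,"rz":0,"claw":0.75}]'
python3 - <<'E'
from h import *
plan(389.2,358.1,69,89);print(bot.read_state()['ft_torque'])
E
```

```text
time: 65.75
tcp_pos: [388.1, 357.8, 68.4]
orientation: [-0.001, 0.009, 1.0, -0.001]
force: [-0.1, -0.5, 0.9]
finger_gap: 0.453
time: 66.25
tcp_pos: [388.9, 359.0, 70.7]
orientation: [0.001, 0.009, 1.0, 0.001]
force: [-0.3, 0.1, 2.4]
finger_gap: 0.158
time: 66.75
tcp_pos: [388.9, 359.0, 70.7]
orientation: [0.0, 0.009, 1.0, 0.001]
force: [-0.4, 0.3, 5.4]
finger_gap: 0.155
t 66.8 tcp [388.9 359.   70.7] yaw 89.0 tilt [0.001 0.001] gap 0.155 F [-0.4  0.3  5.4] j7 0.78
  rz 0.000  tx -0.3 ty -0.9 tz 1.7 mm
[-0.00409346  0.05769218  0.04988658]
```

```bash
python3 -m crank '[{"tx":0,"ty":0,"tz":0,"rx":0,"ry":0,"rz":0.1084,"claw":0.75},{"tx":0,"ty":0,"tz":0,"rx":0,"ry":0,"rz":0.1084,"claw":0.75},{"tx":0,"ty":0,"tz":0,"rx":0,"ry":0,"rz":0.1084,"claw":0.75},{"tx":0,"ty":0,"tz":0,"rx":0,"ry":0,"rz":0.1084,"claw":0.75},{"tx":0,"ty":0,"tz":0,"rx":0,"ry":0,"rz":0.1084,"claw":0.75}]'
python3 -m crank '[{"tx":0,"ty":0,"tz":0,"rx":0,"ry":0,"rz":0.1084,"claw":0.75},{"tx":0,"ty":0,"tz":0,"rx":0,"ry":0,"rz":0.1084,"claw":0.75},{"tx":0,"ty":0,"tz":0,"rx":0,"ry":0,"rz":0.1084,"claw":0.75},{"tx":0,"ty":0,"tz":0,"rx":0,"ry":0,"rz":0.1084,"claw":0.75},{"tx":0,"ty":0,"tz":0,"rx":0,"ry":0,"rz":0.1084,"claw":0.75}]'
python3 -m crank '[{"tx":0,"ty":0,"tz":0,"rx":0,"ry":0,"rz":0.1084,"claw":0.75},{"tx":0,"ty":0,"tz":0,"rx":0,"ry":0,"rz":0.1084,"claw":0.75},{"tx":0,"ty":0,"tz":0,"rx":0,"ry":0,"rz":0.1084,"claw":0.75},{"tx":0,"ty":0,"tz":0,"rx":0,"ry":0,"rz":0.1084,"claw":0.75},{"tx":0,"ty":0,"tz":0,"rx":0,"ry":0,"rz":0.1084,"claw":0.75}]'
python3 -m crank '[{"tx":0,"ty":0,"tz":0,"rx":0,"ry":0,"rz":0.1084,"claw":0.75},{"tx":0,"ty":0,"tz":0,"rx":0,"ry":0,"rz":0.1084,"claw":0.75},{"tx":0,"ty":0,"tz":0,"rx":0,"ry":0,"rz":0.1084,"claw":0.75},{"tx":0,"ty":0,"tz":0,"rx":0,"ry":0,"rz":0.1084,"claw":0.75},{"tx":0,"ty":0,"tz":0,"rx":0,"ry":0,"rz":0.1084,"claw":0.75}]'
python3 -m crank '[{"tx":0,"ty":0,"tz":0,"rx":0,"ry":0,"rz":0,"claw":0.75},{"tx":0,"ty":0,"tz":0,"rx":0,"ry":0,"rz":0,"claw":0.75},{"tx":0,"ty":0,"tz":0,"rx":0,"ry":0,"rz":0,"claw":0.75},{"tx":0,"ty":0,"tz":0,"rx":0,"ry":0,"rz":0,"claw":0.75},{"tx":0,"ty":0,"tz":0,"rx":0,"ry":0,"rz":0,"claw":0.75}]'
python3 - <<'E'
from h import *
plan(389.2,358.1,69,-35.2);print(bot.read_state()['ft_torque'])
E
```

```text
time: 67.25
tcp_pos: [389.1, 359.7, 70.7]
orientation: [0.001, 0.278, 0.961, 0.001]
force: [0.7, 2.4, 3.8]
finger_gap: 0.159
time: 67.75
tcp_pos: [389.7, 360.2, 70.7]
orientation: [0.0, 0.525, 0.851, 0.002]
force: [2.3, 3.4, 2.7]
finger_gap: 0.16
time: 68.25
tcp_pos: [390.4, 360.3, 70.7]
orientation: [0.0, 0.734, 0.679, 0.003]
force: [4.5, 4.0, -0.4]
finger_gap: 0.161
time: 68.75
tcp_pos: [391.1, 360.0, 70.7]
orientation: [-0.0, 0.889, 0.458, 0.003]
force: [5.6, 2.9, -0.6]
finger_gap: 0.161
time: 69.25
tcp_pos: [391.1, 360.0, 70.7]
orientation: [-0.0, 0.888, 0.46, 0.003]
force: [4.6, 3.4, -0.4]
finger_gap: 0.156
t 69.2 tcp [391.1 360.   70.7] yaw -35.2 tilt [0.005 0.004] gap 0.156 F [ 4.6  3.4 -0.4] j7 -1.35
  rz -0.001  tx -2.6 ty -0.4 tz 1.7 mm
[ 0.58677218 -1.03761127 -0.05840058]
```

```bash
python3 -m crank '[{"tx":0,"ty":0,"tz":0,"rx":0,"ry":0,"rz":0,"claw":0.6},{"tx":0,"ty":0,"tz":0,"rx":0,"ry":0,"rz":0,"claw":0.4},{"tx":0,"ty":0,"tz":0,"rx":0,"ry":0,"rz":0,"claw":0.2},{"tx":0,"ty":0,"tz":0,"rx":0,"ry":0,"rz":0,"claw":0.1},{"tx":0,"ty":0,"tz":0,"rx":0,"ry":0,"rz":0,"claw":0.1}]'
python3 -m crank '[{"tx":0,"ty":0,"tz":-0.015,"rx":0,"ry":0,"rz":0,"claw":0.1},{"tx":0,"ty":0,"tz":-0.035,"rx":0,"ry":0,"rz":0,"claw":0.1},{"tx":0,"ty":0,"tz":-0.045,"rx":0,"ry":0,"rz":0,"claw":0.1},{"tx":0,"ty":0,"tz":-0.045,"rx":0,"ry":0,"rz":0,"claw":0.1},{"tx":0,"ty":0,"tz":0,"rx":0,"ry":0,"rz":0,"claw":0.1}]'
python3 - <<'E'
from h import *
plan(270,580,210)
E
```

```text
time: 69.75
tcp_pos: [388.1, 358.3, 69.6]
orientation: [0.0, 0.888, 0.46, -0.0]
force: [-0.1, 0.1, 0.2]
finger_gap: 0.425
time: 70.25
tcp_pos: [391.3, 361.2, 216.8]
orientation: [-0.002, 0.888, 0.46, 0.006]
force: [0.9, 0.1, 0.1]
finger_gap: 0.45
t 70.2 tcp [391.3 361.2 216.8] yaw -35.2 tilt [0.008 0.01 ] gap 0.45 F [0.9 0.1 0.1] j7 -1.39
  rz -0.000  tx 108.8 ty -225.2 tz 6.8 mm
```

```bash
python3 -m crank '[{"tx":0.022,"ty":-0.045,"tz":0,"rx":0,"ry":0,"rz":0,"claw":0.1},{"tx":0.022,"ty":-0.045,"tz":0,"rx":0,"ry":0,"rz":0,"claw":0.1},{"tx":0.022,"ty":-0.045,"tz":0,"rx":0,"ry":0,"rz":0,"claw":0.1},{"tx":0.022,"ty":-0.045,"tz":0,"rx":0,"ry":0,"rz":0,"claw":0.1},{"tx":0.022,"ty":-0.045,"tz":0,"rx":0,"ry":0,"rz":0,"claw":0.1}]'
python3 -m crank '[{"tx":0,"ty":0,"tz":0,"rx":0,"ry":0,"rz":0,"claw":0.1},{"tx":0,"ty":0,"tz":0,"rx":0,"ry":0,"rz":0,"claw":0.1},{"tx":0,"ty":0,"tz":0,"rx":0,"ry":0,"rz":0,"claw":0.1},{"tx":0,"ty":0,"tz":0,"rx":0,"ry":0,"rz":0,"claw":0.1},{"tx":0,"ty":0,"tz":0,"rx":0,"ry":0,"rz":0,"claw":0.1}]'
python3 - <<'E'
from h import *
T=grab('top','t13.png');S=grab('scene','s13.png')
for n,f,C in(('top',T,(548.3,-20.3)),('scene',S,(546.2,-20.7))):
    for a in(88.9,-1.1,178.9,-91.1):
        P=[C[0]+187*np.cos(np.radians(a)),C[1]+187*np.sin(np.radians(a)),51];u,v=proj(f,P);u0,v0=int(u),int(v)
        g=255-f['frame'][v0-6:v0+7,u0-6:u0+7].astype(float).max(2);w=np.clip(g-g.max()*.85,0,None);vv,uu=np.mgrid[v0-6:v0+7,u0-6:u0+7]
        p=onz(f,(w*uu).sum()/w.sum(),(w*vv).sum()/w.sum(),51)[:2]-C;print(n,a,np.degrees(np.arctan2(p[1],p[0])).round(2),np.hypot(*p).round(1))
for a in(313.9-60,313.9+60):
    p=[547.3+68*np.cos(np.radians(a)),-20.5+68*np.sin(np.radians(a)),71];print(np.round(p,1))
    u,v=proj(T,p);fresh(T,u,v,71)
R=lambda i,w,h:cv2.resize(i[...,::-1],(w,h),interpolation=cv2.INTER_CUBIC)
a=np.vstack([R(T['frame'][222:260,150:195],320,270),R(S['frame'][155:205,380:440],320,270)])
b=R(T['frame'][150:258,160:330],470,300);c=R(S['frame'][165:275,195:455],470,240)
cv2.imwrite('pics/end.png',np.hstack([a,np.vstack([b,c])]))
plan(0,0,0)
E
```

```text
time: 70.75
tcp_pos: [266.9, 579.1, 209.3]
orientation: [0.0, 0.888, 0.46, -0.0]
force: [0.9, -0.5, -0.2]
finger_gap: 0.447
time: 71.25
tcp_pos: [269.5, 576.7, 210.2]
orientation: [-0.0, 0.888, 0.459, 0.0]
force: [-0.8, 0.3, -0.2]
finger_gap: 0.448
top 88.9 89.23 186.7
top -1.1 -0.83 187.2
top 178.9 179.3 186.2
top -91.1 -90.62 187.3
scene 88.9 89.0 185.9
scene -1.1 -1.17 187.6
scene 178.9 179.96 182.8
scene -91.1 -90.32 188.5
[528.4 -85.8  71. ]
cen px [302.7 197.5] area 215 box [ 6  7 16 16] r 8.3 -> [529.4 -84. ] circ [529.4 -84.6]
[613.3  -4.2  71. ]
cen px [278.2 172.7] area 214 box [ 5  6 17 17] r 8.3 -> [614.4  -1.3] circ [614.3  -1.4]
t 71.3 tcp [269.  577.1 210.3] yaw -35.3 tilt [0.    0.001] gap 0.449 F [0.3 0.2 1.1] j7 -1.76
  rz -0.000  tx -626.5 ty 113.8 tz 210.3 mm
```

View pics/end.png

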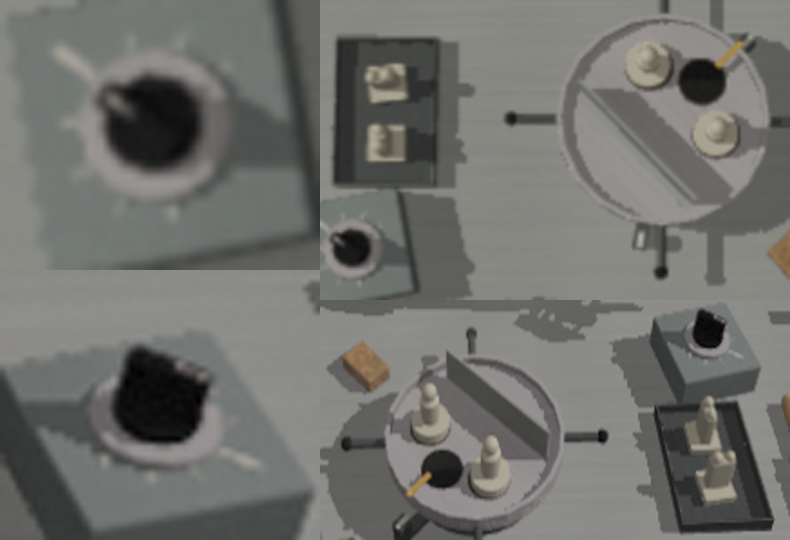

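The end picture shows both dried figures upright in the tray, both fresh figures on pads beside the shield, the pointer over the working tab, and the dial's line parallel to the long mark. One last check of the bystanders, then I'll hand in.

```bash
python3 - <<'E'
from h import *
a=cv2.imread('pics/top0.png');b=cv2.imread('pics/t13.png')
for nm,(x0,x1,y0,y1) in {'reds+jar+tin+fitting':(355,440,150,305),'sander':(318,348,230,258),'brush':(135,152,160,222)}.items():
    for i in(a,b):
        h=cv2.cvtColor(i[y0:y1,x0:x1],cv2.COLOR_BGR2HSV);m=cv2.inRange(h,(0,70,60),(180,255,255));n,_,st,ce=cv2.connectedComponentsWithStats(m)
        print(nm,[(ce[k]+[x0,y0]).round(1).tolist() for k in range(1,n) if st[k,4]>12])
d=cv2.absdiff(a[170:230,398:425],b[170:230,398:425]).max(2);print('jar/tin diff px>40:',(d>40).sum())
print(bot.sign_off())
E
```

```text
reds+jar+tin+fitting [[398.8, 165.7], [405.3, 247.4], [437.6, 260.1], [372.6, 263.7], [401.0, 271.5], [374.2, 290.0]]
reds+jar+tin+fitting [[398.7, 165.7], [405.3, 247.5], [437.6, 260.1], [372.6, 263.7], [401.0, 271.6], [374.3, 290.0]]
sander [[332.8, 243.5]]
sander [[332.8, 243.5]]
brush [[142.1, 205.3]]
brush [[142.1, 205.3]]
jar/tin diff px>40: 0
the job is handed in; nothing more can be done
None
```

The job is done and handed in at about 71 s of the 210 s allowed. In order:

- **Loading:** I turned the table to the loading mark. The first push stopped about 1° off by my measurement, so I nudged it onto the mark.
- **Dried figures:** Both now stand upright in the tray.
- **Fresh figures:** Only two were on the bench. They stand on pad0 and pad2. The first was knocked off pad0 while the arm was elsewhere, so I put it back.
- **Working mark and dial:** I then turned the table to the working mark and set the dial to the long mark.

**Last checks:**
- **Pointer:** it measures about 314.3°, against 313.9 ± 0.5° for the working mark.
- **Fresh figures:** both are upright, with centres within about 3 mm of the pad centres.
- **Dried figures:** both are upright in the tray.
- **Dial:** its line looks parallel to the long mark in both views. I set it by the jaw angle, aiming at about 54.8°. A coarse reading of the line in the last top picture gave nearer 59°, and readings of the mark itself ranged from 53° to 56°, so the dial could be a few degrees off.
- **Bystanders:** the red look-alikes, sanding block, brush and fitting are within 0.1 pixel of where they started, and the jar and tin area shows no change.

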